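Change the bench reader over from check standards to samples

TASK

Get the bench reader ready for a run: take the two check standards out of its wells and return each to the slot of its own shape in the grey storage stand, and slide every capped sample pot that stands on the bench down into a well of the reader, one to a well, cap up; everything must be fully home. When all of it is in place, press the start button all the way down and let it go. Leave the other things on the bench where they are.

Things in the scene. Friction and masses are not known exactly. Their poses are not given: they have to be found in the camera images.
- reader: The bench reader, fixed: a white block 200 x 200 mm, 90 mm high, with four round wells open at the top (2 x 2, at x, y = +-44 mm), and a grey console of the same height, 85 mm wide, along its -y side (y = -100 to -185 mm). Origin: under the centre of the white block, on the bench; z up.
- well0 (a point): Centre of the floor of a well of the reader, 45 mm above the bench. The well is 58.5 mm across and 45 mm deep (its mouth is 90 mm above the bench), with a 2 mm bevel at the mouth. Axes as the reader's.
- well1 (a point): Centre of the floor of a well of the reader, 45 mm above the bench. The well is 58.5 mm across and 45 mm deep (its mouth is 90 mm above the bench), with a 2 mm bevel at the mouth. Axes as the reader's.
- well2 (a point): Centre of the floor of a well of the reader, 45 mm above the bench. The well is 58.5 mm across and 45 mm deep (its mouth is 90 mm above the bench), with a 2 mm bevel at the mouth. Axes as the reader's.
- well3 (a point): Centre of the floor of a well of the reader, 45 mm above the bench. The well is 58.5 mm across and 45 mm deep (its mouth is 90 mm above the bench), with a 2 mm bevel at the mouth. Axes as the reader's.
- start_top (a point): Centre of the top face of the start button, a round grey plastic push button 32 mm across, in a black housing on top of the reader's console, near its -x end. It is pressed straight down; the point moves with it.
- start (a joint): Travel of the start button: 0 up, 0.006 m fully down. Sprung: it takes about 5 N to push it fully down and it comes back when let go. It counts as pressed beyond 0.004.
- stand: The storage stand, fixed: a grey block 190 x 95 mm, 50 mm high, with one square and one round slot open at the top. Origin: under its centre, on the bench; long side along its x, z up.
- slot_square (a point): Centre of the floor of the stand's square slot, 15 mm above the bench. The slot is 41.5 x 41.5 mm, sides parallel to the stand's, 35 mm deep (mouth 50 mm above the bench), with a 2 mm bevel at the mouth. Axes as the stand's.
- slot_round (a point): Centre of the floor of the stand's round slot, 15 mm above the bench. The slot is 46.5 mm across and 35 mm deep (mouth 50 mm above the bench), with a 2 mm bevel at the mouth.
- std_square: Square check standard: an upright square bar 39 x 39 mm, 90 mm tall, about 0.16 kg, aluminium with a black plastic top 30 mm high. It starts standing loosely in a well of the reader, at any yaw. Origin: centre of its underside; z up along it, x and y square to its flat sides.
- std_round: Round check standard: an upright round bar 44 mm across, 90 mm tall, about 0.16 kg, aluminium with a black plastic top 30 mm high. It starts standing loosely in another well of the reader. Origin: centre of its underside; z up along it.
- pot0: A capped sample pot, about 0.2 kg: round green glass body 56 mm across and 50 mm high, and on it a white cap 38 mm across and 34 mm high (84 mm tall in all; heavy base, stands firmly). Starts standing on the bench to the left of the reader; three or four pots are there, all alike. Origin: centre of its underside; z up through the cap.
- pot1: A capped sample pot, about 0.2 kg: round green glass body 56 mm across and 50 mm high, and on it a white cap 38 mm across and 34 mm high (84 mm tall in all; heavy base, stands firmly). Starts standing on the bench to the left of the reader; three or four pots are there, all alike. Origin: centre of its underside; z up through the cap.
- pot2: A capped sample pot, about 0.2 kg: round green glass body 56 mm across and 50 mm high, and on it a white cap 38 mm across and 34 mm high (84 mm tall in all; heavy base, stands firmly). Starts standing on the bench to the left of the reader; three or four pots are there, all alike. Origin: centre of its underside; z up through the cap.
- pot3: A capped sample pot, about 0.2 kg: round green glass body 56 mm across and 50 mm high, and on it a white cap 38 mm across and 34 mm high (84 mm tall in all; heavy base, stands firmly). Starts standing on the bench to the left of the reader; three or four pots are there, all alike. Origin: centre of its underside; z up through the cap.
- carton: Bystander: a cream tissue carton 110 x 120 mm, 100 mm high. Origin: centre of its underside.
- wash_bottle: Bystander: a white bottle 70 mm across, 170 mm tall. Origin: centre of its underside.
- tip_box: Bystander: a blue tip box with a clear lid, 89 x 124 mm, 70 mm high. Origin: centre of its underside.
Things that resemble listed ones, but are neither listed nor needed, are in the scene too. What is shaped like the std_round but pink is not meant.

How it is judged:
On the way:
1. with both standards home in their slots and every pot seated in a well, the start button is pressed (((horizontal distance between pot0 and well0 below 0.006 m and z of pot0 in the frame of well0 below 0.005 m and angle between pot0's own z axis and vertical below 0.08 rad) or (horizontal distance between pot0 and well1 below 0.006 m and z of pot0 in the frame of well1 below 0.005 m and angle between pot0's own z axis and vertical below 0.08 rad) or (horizontal distance between pot0 and well2 below 0.006 m and z of pot0 in the frame of well2 below 0.005 m and angle between pot0's own z axis and vertical below 0.08 rad) or (horizontal distance between pot0 and well3 below 0.006 m and z of pot0 in the frame of well3 below 0.005 m and angle between pot0's own z axis and vertical below 0.08 rad)) and ((horizontal distance between pot1 and well0 below 0.006 m and z of pot1 in the frame of well0 below 0.005 m and angle between pot1's own z axis and vertical below 0.08 rad) or (horizontal distance between pot1 and well1 below 0.006 m and z of pot1 in the frame of well1 below 0.005 m and angle between pot1's own z axis and vertical below 0.08 rad) or (horizontal distance between pot1 and well2 below 0.006 m and z of pot1 in the frame of well2 below 0.005 m and angle between pot1's own z axis and vertical below 0.08 rad) or (horizontal distance between pot1 and well3 below 0.006 m and z of pot1 in the frame of well3 below 0.005 m and angle between pot1's own z axis and vertical below 0.08 rad)) and ((horizontal distance between pot2 and well0 below 0.006 m and z of pot2 in the frame of well0 below 0.005 m and angle between pot2's own z axis and vertical below 0.08 rad) or (horizontal distance between pot2 and well1 below 0.006 m and z of pot2 in the frame of well1 below 0.005 m and angle between pot2's own z axis and vertical below 0.08 rad) or (horizontal distance between pot2 and well2 below 0.006 m and z of pot2 in the frame of well2 below 0.005 m and angle between pot2's own z axis and vertical below 0.08 rad) or (horizontal distance between pot2 and well3 below 0.006 m and z of pot2 in the frame of well3 below 0.005 m and angle between pot2's own z axis and vertical below 0.08 rad)) and ((horizontal distance between pot3 and well0 below 0.006 m and z of pot3 in the frame of well0 below 0.005 m and angle between pot3's own z axis and vertical below 0.08 rad) or (horizontal distance between pot3 and well1 below 0.006 m and z of pot3 in the frame of well1 below 0.005 m and angle between pot3's own z axis and vertical below 0.08 rad) or (horizontal distance between pot3 and well2 below 0.006 m and z of pot3 in the frame of well2 below 0.005 m and angle between pot3's own z axis and vertical below 0.08 rad) or (horizontal distance between pot3 and well3 below 0.006 m and z of pot3 in the frame of well3 below 0.005 m and angle between pot3's own z axis and vertical below 0.08 rad)) and horizontal distance between std_square and slot_square below 0.006 m and z of std_square in the frame of slot_square below 0.005 m and angle between each of std_square, std_round's own z axis and vertical below 0.08 rad and horizontal distance between std_round and slot_round below 0.006 m and z of std_round in the frame of slot_round below 0.005 m and value of joint start above 0.004 m), for 0.05 s.
At the end, for the whole second after the job is handed in: Every pot present stands upright (0.08 rad) in a well, underside within 5 mm of its floor and 6 mm of its centre; each standard likewise in the slot of its own shape; the start button was pressed (over 4 mm) with all that in place and is up again; all at rest (((horizontal distance between pot0 and well0 below 0.006 m and z of pot0 in the frame of well0 below 0.005 m and angle between pot0's own z axis and vertical below 0.08 rad) or (horizontal distance between pot0 and well1 below 0.006 m and z of pot0 in the frame of well1 below 0.005 m and angle between pot0's own z axis and vertical below 0.08 rad) or (horizontal distance between pot0 and well2 below 0.006 m and z of pot0 in the frame of well2 below 0.005 m and angle between pot0's own z axis and vertical below 0.08 rad) or (horizontal distance between pot0 and well3 below 0.006 m and z of pot0 in the frame of well3 below 0.005 m and angle between pot0's own z axis and vertical below 0.08 rad)) and ((horizontal distance between pot1 and well0 below 0.006 m and z of pot1 in the frame of well0 below 0.005 m and angle between pot1's own z axis and vertical below 0.08 rad) or (horizontal distance between pot1 and well1 below 0.006 m and z of pot1 in the frame of well1 below 0.005 m and angle between pot1's own z axis and vertical below 0.08 rad) or (horizontal distance between pot1 and well2 below 0.006 m and z of pot1 in the frame of well2 below 0.005 m and angle between pot1's own z axis and vertical below 0.08 rad) or (horizontal distance between pot1 and well3 below 0.006 m and z of pot1 in the frame of well3 below 0.005 m and angle between pot1's own z axis and vertical below 0.08 rad)) and ((horizontal distance between pot2 and well0 below 0.006 m and z of pot2 in the frame of well0 below 0.005 m and angle between pot2's own z axis and vertical below 0.08 rad) or (horizontal distance between pot2 and well1 below 0.006 m and z of pot2 in the frame of well1 below 0.005 m and angle between pot2's own z axis and vertical below 0.08 rad) or (horizontal distance between pot2 and well2 below 0.006 m and z of pot2 in the frame of well2 below 0.005 m and angle between pot2's own z axis and vertical below 0.08 rad) or (horizontal distance between pot2 and well3 below 0.006 m and z of pot2 in the frame of well3 below 0.005 m and angle between pot2's own z axis and vertical below 0.08 rad)) and ((horizontal distance between pot3 and well0 below 0.006 m and z of pot3 in the frame of well0 below 0.005 m and angle between pot3's own z axis and vertical below 0.08 rad) or (horizontal distance between pot3 and well1 below 0.006 m and z of pot3 in the frame of well1 below 0.005 m and angle between pot3's own z axis and vertical below 0.08 rad) or (horizontal distance between pot3 and well2 below 0.006 m and z of pot3 in the frame of well2 below 0.005 m and angle between pot3's own z axis and vertical below 0.08 rad) or (horizontal distance between pot3 and well3 below 0.006 m and z of pot3 in the frame of well3 below 0.005 m and angle between pot3's own z axis and vertical below 0.08 rad)) and horizontal distance between std_square and slot_square below 0.006 m and z of std_square in the frame of slot_square below 0.005 m and angle between each of std_square, std_round's own z axis and vertical below 0.08 rad and horizontal distance between std_round and slot_round below 0.006 m and z of std_round in the frame of slot_round below 0.005 m and value of joint start below 0.002 m and linear speed of each of pot0, pot1, pot2, pot3, std_square, std_round below 0.03 m/s); the robot touches nothing.
It fails at once if a bystander (carton) is moved more than 4 cm (distance of carton from where it was at the start of the episode above 0.04 m).
It fails at once if a bystander (wash_bottle) is moved more than 4 cm (distance of wash_bottle from where it was at the start of the episode above 0.04 m).
It fails at once if a bystander (tip_box) is moved more than 4 cm (distance of tip_box from where it was at the start of the episode above 0.04 m).
Of pot0, pot1, pot2, pot3 only 3 to 4 are there at a start; the rules pass over those that are not, and their reading is None.
At some moment in a run one of pot0, pot1, pot2, pot3 may be knocked a few centimetres aside while the robot is not near it.
It also fails if it takes over 208 s, if anything falls off the work surface, if the arm or the gripper's body presses on something with over 40 N, if the wrist force passes 120 N, or if a joint passes its speed limit or range.

ROBOT

A 6-joint arm with a two-finger parallel gripper is mounted at the origin on the work surface. World frame = base frame: x ahead of the robot, y to its left, z up, the work surface at z = 0. Lengths are in m, angles in rad, forces in N, time in s.
With the tool pointing down it reaches from about 0.425 to 0.95 m from the base axis. Payload 3.5 kg.
Tool frame: the origin (TCP) lies on the centre line of the jaws, within the pads' length; the fingertips stand 19 mm ahead of it and the grasp point (between the pads) is the TCP; z points along the fingers, y is the line along which they close (so a half turn about z gives the same grasp; the last joint's range is limited). The gripper opens to 85 mm and grips with 20 to 120 N. Pads are 22 mm wide; open, the fingers measure 114 mm over their backs; the gripper's body (76 mm by 85 mm) begins 54 mm behind the grasp point. The pads swing forward as they close: fully open they stand 13 mm farther back than shut.
Start: joints at [-1.464, 0.286, 1.577, -0, 1.279, -0.15], TCP at [0.171, -0.653, 0.25] pointing down, gripper open.
Joint ranges: [-2.77, 2.77], [-0.9, 2.22], [0.21, 2.48], [-1.53, 4.67], [0.24, 2.81], [-2.84, 2.84]. Speed limits (rad/s): [2.79, 2.79, 3.14, 3.14, 3.14, 3.14].

INTERFACE

Orientations are given as a unit quaternion [x, y, z, w].
In Python, from plant import ctrl, imaging gives the robot as it stands. The module is installed in compiled form; this text tells all that it offers.
- The arm moves only by the shell command python3 -m handwheel 'ROWS' [OPENING] [FORCE]. ROWS is JSON, one flat list of numbers, 6 for each row, row after row: the shift along the world's x, y, z in units of 150 mm (1.0 is 150 mm), then the turn, a rotation vector about the world's x, y, z in units of 90 degrees (1.0 is 90 degrees). In form: [tx, ty, tz, rx, ry, rz, tx, ty, tz, rx, ry, rz, ...]. A call has 1 to 5 rows; each row shifts and turns the commanded pose from where the row before left it; what a row does not reach is not made up. A row lasts 1/12 s, in which the tool goes at most 41.7 mm and 7.16 degrees, less where a joint would pass 70% of its speed; a pose out of reach is approached as far as the arm can. A call with a number of a shift or a turn outside -1 to 1 is refused whole. A call with a gripper value outside its range is refused whole. OPENING is the opening, from 0 (shut) to 1 (fully open), set as the call begins (- or left out, the last holds). The fingers move at their own pace and stop on an object; FORCE is the grip in N (left out, the last holds). Time passes only in rows, so rows that do not move let the fingers close. It gives the time, the measured TCP pose, the force, the opening and the grip force at its end, in the units of the state.
- ctrl.get_state(): the state, without advancing time (a new reading comes with each control period).
- imaging.read_camera(name): name is "scene" or "top" or "wrist"; returns (picture, depth): 420x560x3 uint8, blue, green, red; 420x560 float32, m along the optical axis (not along the pixel's ray), 0 where there is no reading.
- imaging.get_calibration(name): a dict with "fovy" (degrees; the focal length in pixels is half the picture's height over the tangent of half this angle, whatever the lens; pixels are square), "cx", "cy" (the principal point, pixels), "R" (3x3) and "t" (3): a world point X has camera coordinates R X + t. Camera axes: x right, y down, z forward; pixel columns grow to the right and rows downward; lengths in m; the calibration is good to about 2 mm. A picture is of the moment at which its call begins: read the wrist's pose just before it. get_calibration takes no time and is no camera call; for the wrist camera it gives the pose at the moment of the call.
- ctrl.sign_off(): hands the job in; it is judged then, once.
The state is a dict: "time": time; "qpos": joint angles; "dq": joint speeds; "joint_efforts": joint torques, N m; "eef_pos": TCP position; "tcp_rot": TCP orientation; "contact_force": force on the tool from outside, world axes, zero at the start; "wrist_torque": the same for the moment, N m; "opening": opening from 0.0 (shut) to 1.0 (fully open); "finger_force": force on a finger pad.
Only numpy, scipy, OpenCV 4.12 (cv2) and the standard library are available. Lean on these libraries where they do the work, as an engineer would, in place of code of your own. Each camera call takes 0.05 s, during which the arm holds its last target. There are 200 camera calls.

## Working session

There is one attempt and no reset: what is moved stays moved. The work goes in short steps, Python scripts to look and compute and a shell command to move; the robot and the scene stay as the last step left them, time stands still between calls to the robot, and variables do not carry over. Pictures are saved under pics/ and viewed, at most 14 in all, crops included, and the job is handed in when it is done.

```bash
mkdir -p pics
cat > h.py <<'E'
import numpy as np, cv2, json
from plant import ctrl, imaging
def grab(n):
    c=imaging.get_calibration(n); p,d=imaging.read_camera(n)
    np.savez(n+'.npz',p=p,d=d,R=c['R'],t=c['t'],k=[c['fovy'],c['cx'],c['cy']]); return p
def load(n):
    z=np.load(n+'.npz'); return z
def cloud(z):
    f=210/np.tan(np.radians(z['k'][0])/2); v,u=np.mgrid[0:420,0:560]; d=z['d']
    P=np.stack([(u-z['k'][1])/f*d,(v-z['k'][2])/f*d,d],-1)
    W=(P-z['t'])@z['R']; W[d==0]=np.nan; return W
def proj(z,X):
    f=210/np.tan(np.radians(z['k'][0])/2); c=np.atleast_2d(X)@z['R'].T+z['t']; return c[:,:2]/c[:,2:]*f+z['k'][1:]
E
python3 - <<'E'
from h import *
for n in('scene','top'):
    p=grab(n); z=load(n); cv2.imwrite(f'pics/{n}0.png',cv2.resize(p,(784,588))); print(n,z['k'],(-z['R'].T@z['t']).round(3), (z['d']==0).mean())
print(ctrl.get_state())
E
```

```text
scene [ 53.78519852 281.47690913 210.64326492] [ 0.927 -0.484  1.111] 0.00407312925170068
top [ 48.12143369 279.71756284 212.20178107] [ 0.469 -0.015  1.412] 0.0041156462585034016
{'time': 0.1, 'qpos': array([-1.46399067e+00,  2.87110569e-01,  1.57801610e+00,  8.39250062e-06,
        1.27858717e+00, -1.49995618e-01]), 'dq': array([-0.00129868, -0.00056958, -0.00378889,  0.00034772,  0.00063874,
       -0.00066142]), 'joint_efforts': array([ 1.22827034e-03, -4.07296264e+01, -2.93699723e+01, -9.34174295e-05,
        3.39931641e-03, -1.95709662e-07]), 'eef_pos': array([ 0.17141658, -0.65230934,  0.24907097]), 'tcp_rot': array([ 9.91767555e-01,  1.28046835e-01,  2.69178661e-05, -1.06025943e-03]), 'contact_force': array([-1.16967968,  0.41951584, -0.18457774]), 'wrist_torque': array([0.03953951, 0.02732249, 0.02456493]), 'finger_force': 0.0, 'opening': 1.0018505783755094}
```

View pics/top0.png

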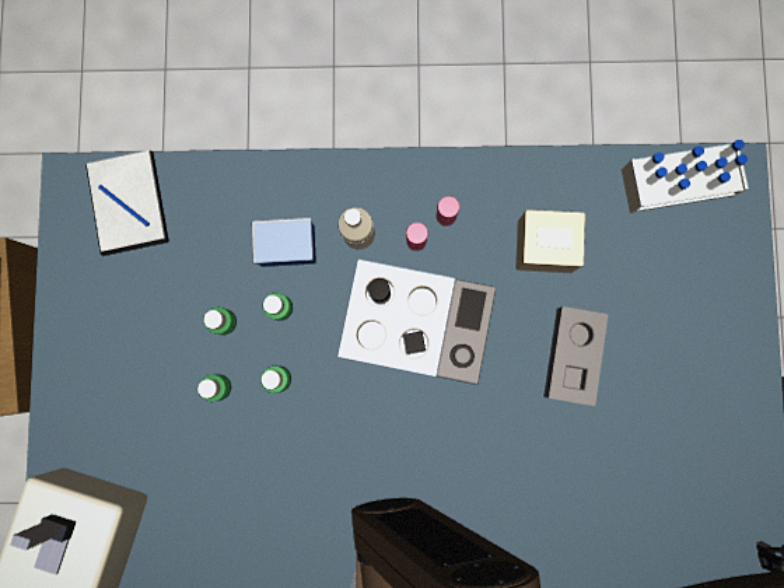

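View pics/scene0.png

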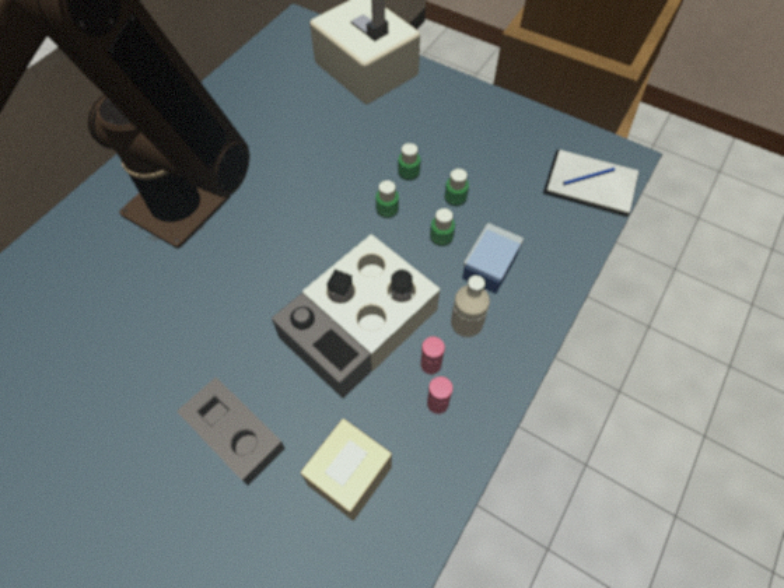

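The top view (784x588) shows:
- **Pots:** four green pots with white caps at (217,320), (276,306), (212,388) and (275,379).
- **Standards:** round at (379,291) and square at (414,342), both black-topped and in the wells. The pink ones at (417,236) and (448,209) match the excluded decoy.
- **Fixtures:** empty wells at (422,300) and (371,334), button at (461,356), and stand at (578,356) with its round slot at (581,334) and square slot at (573,378).

Next I measure from the depth clouds.

Run:
```python
from h import *
for n in('top','scene'):
    z=load(n); W=cloud(z); p=z['p'].astype(int); X=W[...,0];Y=W[...,1];Z=W[...,2]
    print(n,'bench z',np.nanmedian(Z[(X>.3)&(X<.8)&(abs(Z)<.02)]))
    def comp(m,lo,hi,name):
        k,l,s,c=cv2.connectedComponentsWithStats(m.astype(np.uint8))
        for i in range(1,k):
            if lo<s[i,4]<hi:
                q=W[l==i]; r=cv2.minAreaRect(q[:,:2].astype(np.float32))
                print(name,s[i,4],'px',c[i].round(),'mean',q.mean(0).round(4),'rect',np.round(r[0],4),np.round(r[1],4),round(r[2],1),'mid',((q.max(0)+q.min(0))/2).round(4))
    area=(X>.25)&(X<.85)&(Y>-.5)&(Y<.5)
    comp(area&(Z>.078)&(Z<.0885)&(p.min(-1)>110)&(Y>.15),20,2000,'cap')
    comp(area&(Z>.084)&(Z<.097),1500,90000,'reader')
    comp(area&(Z>.12)&(Z<.145)&(p.max(-1)<90),20,3000,'std')
    comp(area&(Z>.044)&(Z<.056)&(Y<-.2),800,9000,'stand')
    comp(area&(Z>.0955)&(Z<.12)&(Y<0.1),40,3000,'button')
```

```text
top bench z 0.0008870113537545851
cap 125 px [194. 217.] mean [0.5937 0.2594 0.0843] rect [0.5935 0.259 ] [0.036  0.0356] 63.1 mid [0.5943 0.2599 0.0832]
cap 127 px [152. 228.] mean [0.5638 0.3804 0.0843] rect [0.564  0.3804] [0.0347 0.0346] 89.9 mid [0.564  0.3804 0.0836]
cap 128 px [193. 271.] mean [0.4418 0.2614 0.0842] rect [0.4416 0.2616] [0.0336 0.0354] 0.0 mid [0.4416 0.2616 0.0834]
cap 133 px [148. 277.] mean [0.4243 0.3898 0.0841] rect [0.4247 0.3907] [0.0354 0.0361] 24.3 mid [0.4241 0.3904 0.0835]
reader 5485 px [300. 230.] mean [ 0.5557 -0.0403  0.0909] rect [ 0.556  -0.0343] [0.2853 0.2003] 78.2 mid [ 0.556  -0.0331  0.0905]
std 197 px [270. 207.] mean [0.6161 0.0408 0.1358] rect [0.6161 0.0406] [0.0422 0.0398] 30.6 mid [0.6165 0.0414 0.1327]
std 187 px [296. 244.] mean [ 0.5128 -0.0274  0.1356] rect [ 0.5126 -0.0276] [0.0373 0.0362] 9.8 mid [ 0.5122 -0.0273  0.1362]
stand 1764 px [412. 254.] mean [ 0.4848 -0.3628  0.0506] rect [ 0.4855 -0.3632] [0.0973 0.1905] 79.9 mid [ 0.4862 -0.3624  0.05  ]
button 138 px [259. 163.] mean [0.7428 0.074  0.1111] rect [0.7523 0.0773] [0
[... 1268 characters left out ...]
871 -0.3625] [0.0944 0.1921] 79.5 mid [ 0.4865 -0.362   0.0497]
button 82 px [243. 208.] mean [ 0.5236 -0.0356  0.1064] rect [ 0.5253 -0.0341] [0.0518 0.0281] 53.2 mid [ 0.5177 -0.0265  0.1076]
button 67 px [286. 208.] mean [0.6268 0.0287 0.108 ] rect [0.6255 0.0316] [0.0427 0.0201] 32.6 mid [0.6213 0.0358 0.1077]
button 205 px [335. 219.] mean [0.7594 0.0701 0.11  ] rect [0.7555 0.0771] [0.0675 0.0439] 0.8 mid [0.7553 0.0773 0.1078]
button 221 px [216. 226.] mean [ 0.4916 -0.1234  0.106 ] rect [ 0.4887 -0.1213] [0.0465 0.0458] 82.6 mid [ 0.4885 -0.1216  0.1068]
button 2257 px [247. 331.] mean [ 0.7245 -0.3119  0.1004] rect [ 0.7231 -0.31  ] [0.1204 0.111 ] 86.1 mid [ 0.7234 -0.3098  0.1015]
```

```bash
python3 -m handwheel '[0.19,0.176,0.05,0,0,0,0.19,0.176,0.05,0,0,0,0.19,0.176,0.05,0,0,0,0.19,0.176,0.05,0,0,0,0.19,0.176,0.05,0,0,0]' 1 40; python3 -m handwheel '[0.19,0.176,0.05,0,0,0,0.19,0.176,0.05,0,0,0,0.19,0.176,0.05,0,0,0,0.19,0.176,0.05,0,0,0,0.19,0.176,0,0,0,0]';python3 -m handwheel '[0.19,0.176,0.0,0,0,0,0,0,0,0,0,0,0,0,0,0,0,0]'
python3 - <<'E'
from h import *
p=grab('wrist'); z=load('wrist'); cv2.imwrite('pics/w1.png',cv2.resize(p,(784,588))); print(z['k'],(-z['R'].T@z['t']).round(4),z['R'].round(3)); s=ctrl.get_state(); print(s['eef_pos'],s['tcp_rot'])
E
```

```text
time: 0.52
eef_pos: [0.3148, -0.5192, 0.2874]
tcp_rot: [0.992, 0.128, -0.0, -0.001]
contact_force: [0.2, -0.7, 0.4]
opening: 0.999
finger_force: 0.0
time: 0.93
eef_pos: [0.4579, -0.3876, 0.3195]
tcp_rot: [0.992, 0.128, 0.001, 0.001]
contact_force: [1.3, -1.7, -0.1]
opening: 0.994
finger_force: 0.0
time: 1.18
eef_pos: [0.486, -0.3607, 0.3172]
tcp_rot: [0.992, 0.13, -0.0, -0.0]
contact_force: [-0.7, -0.3, -0.3]
opening: 1.001
finger_force: 0.0
[ 64.68791109 283.48091034 210.62508947] [ 0.5595 -0.3413  0.4412] [[ 0.258 -0.966 -0.001]
 [-0.922 -0.247  0.297]
 [-0.287 -0.076 -0.955]]
[ 0.4851432  -0.36178727  0.31715192] [ 9.91651400e-01  1.28946033e-01 -5.66777246e-04 -3.15266642e-04]
```

View pics/w1.png

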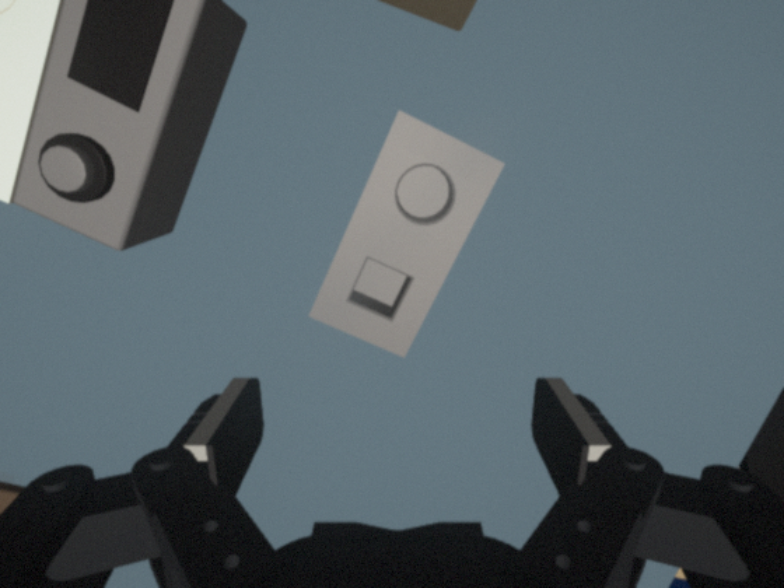

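```bash
cat >> h.py <<'E'
def onplane(z,uv,h):
    f=210/np.tan(np.radians(z['k'][0])/2); r=np.c_[(uv-z['k'][1:])/f,np.ones(len(uv))]@z['R']; c=-z['R'].T@z['t']
    return (c+r*((h-c[2])/r[:,2])[:,None])[:,:2]
def top_rect(z,h,ctr,rad,tol=.004):
    """surface near height h around ctr: min-area rect of its outline and its holes (all on plane h)"""
    W=cloud(z); m=(abs(W[...,2]-h)<tol)&(np.hypot(W[...,0]-ctr[0],W[...,1]-ctr[1])<rad)
    k,l,s,_=cv2.connectedComponentsWithStats(m.astype(np.uint8)); i=1+s[1:,4].argmax(); m=(l==i).astype(np.uint8)
    cs,hi=cv2.findContours(m,cv2.RETR_CCOMP,cv2.CHAIN_APPROX_NONE); hi=hi[0]
    out=[]
    for c,hh in zip(cs,hi):
        a=cv2.contourArea(c)
        if a<60: continue
        q=onplane(z,c[:,0].astype(float),h).astype(np.float32); r=cv2.minAreaRect(q)
        M=cv2.moments(q.reshape(-1,1,2)*1000); cen=np.array([M['m10'],M['m01']])/M['m00']/1000
        out.append((hh[3]>=0,np.round(cen,4),np.round(r[0],4),np.round(r[1],4),round(r[2],2),round(float(np.sqrt(abs(M['m00'])*4/np.pi)),1)))
    return out
E
python3 - <<'E'
from h import *
for n in('wrist','top','scene'):
    for o in top_rect(load(n),.050,(.486,-.363),.13): print(n,*o)
for n in('top','scene'):
    for o in top_rect(load(n),.090,(.556,-.034),.19): print(n,*o)
E
```

```text
wrist False [ 0.4881 -0.3639] [ 0.4879 -0.3639] [0.0951 0.1901] 79.78 150.4
wrist True [ 0.4445 -0.3558] [ 0.4445 -0.3553] [0.044 0.043] 79.62 47.4
wrist True [ 0.5325 -0.3716] [ 0.5326 -0.3713] [0.0466 0.0467] 60.63 46.7
top False [ 0.4853 -0.3629] [ 0.4854 -0.3628] [0.0963 0.1899] 79.71 147.1
top True [ 0.4415 -0.3545] [ 0.4416 -0.3534] [0.0547 0.0519] 73.96 50.8
top True [ 0.5295 -0.3706] [ 0.5312 -0.3704] [0.0486 0.052 ] 88.05 49.2
scene False [ 0.4873 -0.3622] [ 0.4878 -0.3628] [0.0941 0.1925] 79.45 149.3
scene True [ 0.5322 -0.3703] [ 0.5322 -0.3692] [0.0483 0.049 ] 80.69 48.1
scene True [ 0.4435 -0.3543] [ 0.4419 -0.3543] [0.0442 0.0483] 78.79 48.6
top False [ 0.5558 -0.0336] [ 0.556  -0.0339] [0.2847 0.2   ] 78.18 264.6
top True [ 0.4865 -0.1225] [ 0.4872 -0.1218] [0.051  0.0495] 44.25 51.4
top True [ 0.5126 -0.0259] [ 0.5124 -0.025 ] [0.0613 0.0655] 44.39 61.8
top True [0.5308 0.0588] [0.5309 0.0586] [0.0644 0.0664] 58.64 62.8
top True [ 0.5984 -0.0439] [ 0.5993 -0.0419] [0.0669 0.0609] 62.86 62.1
top True [0.616  0.0411] [0.6161 0.0409] [0.0646 0.062 ] 71.24 61.3
scene False [ 0.5584 -0.0327] [ 0.558  -0.0334] [0.2866 0.2022] 78.16 267.3
scene True [ 0.4846 -0.1177] [ 0.4856 -0.1175] [0.0534 0.0544] 83.8 53.3
scene True [ 0.601  -0.0446] [ 0.6015 -0.0443] [0.0616 0.0601] 32.08 60.2
scene True [0.6136 0.0505] [0.6119 0.0534] [0.0604 0.088 ] 32.36 70.8
scene True [ 0.5083 -0.0175] [ 0.5099 -0.0189] [0.0742 0.0774] 4.77 71.4
scene True [0.5331 0.0599] [0.5334 0.0601] [0.0603 0.0617] 10.93 60.6
```

Stand measured: the square slot is at its -x end and the round slot at its +x end. I now move over the reader to look at it from the wrist camera.

```bash
python3 -m handwheel '[0.03,0.241,0.01,0,0,-0.0055,0.03,0.241,0.01,0,0,-0.0055,0.03,0.241,0.01,0,0,-0.0055,0.03,0.241,0.01,0,0,-0.0055,0.03,0.241,0.01,0,0,-0.0055]'>/dev/null; python3 -m handwheel '[0.03,0.241,0.01,0,0,-0.0055,0.03,0.241,0.01,0,0,-0.0055,0.03,0.241,0.01,0,0,-0.0055,0.03,0.241,0.01,0,0,-0.0055,0.03,0.241,0.01,0,0,-0.0055]'>/dev/null;python3 -m handwheel '[0,0,0.0,0,0,0,0,0,0,0,0,0,0,0,0,0,0,0]'
python3 - <<'E'
from h import *
p=grab('wrist'); z=load('wrist'); cv2.imwrite('pics/w2.png',cv2.resize(p,(784,588)))
for o in top_rect(z,.090,(.556,-.034),.19): print(*o)
for c in((.6165,.041),(.5125,-.0275)):
    for o in top_rect(z,.135,c,.05,.006): print('std',*o)
W=cloud(z); m=(W[...,2]>.1)&(np.hypot(W[...,0]-.487,W[...,1]+.12)<.03); print('button',W[m].mean(0),W[m].max(0))
for o in top_rect(z,W[m][:,2].max()-.003,(.487,-.12),.03): print('b',*o)
E
```

```text
time: 2.32
eef_pos: [0.5298, -0.0024, 0.3325]
tcp_rot: [0.996, 0.084, -0.0, 0.0]
contact_force: [0.7, -0.3, -0.7]
opening: 0.998
finger_force: 0.0
False [ 0.5591 -0.0333] [ 0.5587 -0.0338] [0.2835 0.2001] 78.27 267.0
True [ 0.4866 -0.1253] [ 0.4867 -0.1254] [0.0535 0.0496] 54.61 51.6
True [ 0.5114 -0.0284] [ 0.5124 -0.0272] [0.0661 0.0594] 9.7 63.5
True [0.5337 0.0586] [0.5336 0.0584] [0.0585 0.0587] 52.58 58.4
True [ 0.6012 -0.0445] [ 0.6011 -0.0445] [0.0592 0.0581] 57.89 58.5
True [0.6191 0.0409] [0.6193 0.0409] [0.0593 0.0583] 54.86 58.6
std False [0.6191 0.0409] [0.6188 0.0411] [0.0426 0.0427] 9.72 42.5
std False [ 0.5159 -0.0268] [ 0.516  -0.0271] [0.0389 0.0384] 9.71 43.3
button [ 0.49166888 -0.1198453   0.10688277] [ 0.51284672 -0.0980114   0.11453013]
b False [ 0.4901 -0.1214] [ 0.49   -0.1215] [0.0316 0.0309] 24.42 30.7
```

View pics/w2.png

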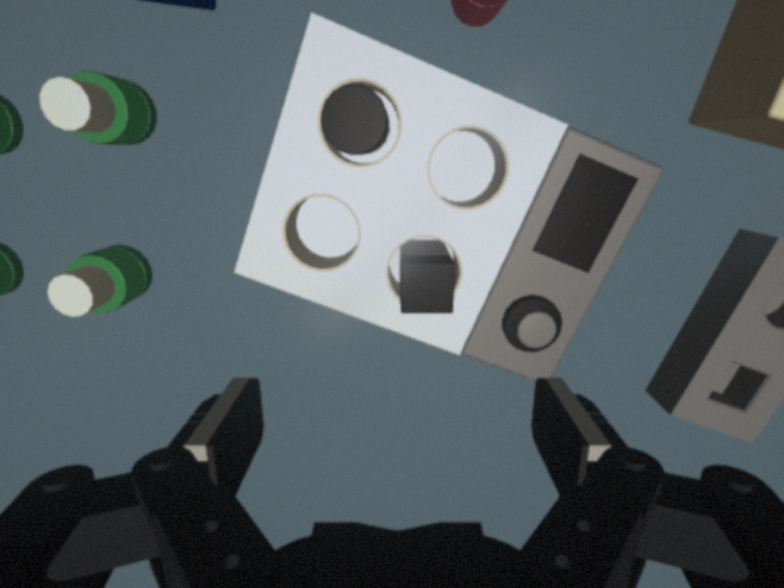

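The wrist view shows the round standard at (355,120), the square one at (427,283), and empty wells at (323,231) and (468,167). I'll pick the square standard first, since the tool yaw already matches it.

```bash
python3 -m handwheel '[-0.092,-0.164,-0.2,0,0,0,0,0,-0.25,0,0,0,0,0,-0.25,0,0,0,0,0,-0.25,0,0,0,0,0,-0.2,0,0,0]'>/dev/null; python3 -m handwheel '[0,0,-0.15,0,0,0,0,0,-0.1,0,0,0,0,0,-0.043,0,0,0,0,0,0,0,0,0,0,0,0,0,0,0]'; python3 -m handwheel '[0,0,0,0,0,0,0,0,0,0,0,0,0,0,0,0,0,0,0,0,0,0,0,0,0,0,0,0,0,0]' 0 40;python3 -m handwheel '[0,0,0,0,0,0,0,0,0,0,0,0,0,0,0,0,0,0]'
```

```text
time: 3.2
eef_pos: [0.5165, -0.0267, 0.1169]
tcp_rot: [0.996, 0.084, 0.0, 0.0]
contact_force: [0.6, -0.5, 0.8]
opening: 0.999
finger_force: 0.0
time: 3.62
eef_pos: [0.5168, -0.0256, 0.1174]
tcp_rot: [0.996, 0.085, 0.001, 0.0]
contact_force: [-0.7, -0.8, 3.2]
opening: 0.446
finger_force: 42.6
time: 3.87
eef_pos: [0.5168, -0.0257, 0.1174]
tcp_rot: [0.996, 0.085, 0.001, 0.0]
contact_force: [-1.0, -1.1, 6.4]
opening: 0.454
finger_force: 43.0
```

```bash
python3 -m handwheel '[0,0,0.1,0,0,0,0,0,0.23,0,0,0,0,0,0.25,0,0,0,0,0,0.25,0,0,0,0,0,0,0,0,0]'; python3 -m handwheel '[-0.0477,-0.22,0,0,0,-0.0221,-0.0477,-0.22,0,0,0,-0.0221,-0.0477,-0.22,0,0,0,-0.0221,-0.0477,-0.22,0,0,0,-0.0221,-0.0477,-0.22,0,0,0,-0.0221]'>/dev/null;  python3 -m handwheel '[-0.0477,-0.22,0,0,0,-0.0221,-0.0477,-0.22,0,0,0,-0.0221,-0.0477,-0.22,0,0,0,-0.0221,-0.0477,-0.22,0,0,0,-0.0221,-0.0477,-0.22,0,0,0,-0.0221]'>/dev/null;  python3 -m handwheel '[0,0,-0.1,0,0,0,0,0,-0.2,0,0,0,0,0,-0.1,0,0,0,0,0,0,0,0,0,0,0,0,0,0,0]'
python3 - <<'E'
from h import *
s=ctrl.get_state(); print(s['eef_pos'],s['tcp_rot']); p=grab('wrist'); z=load('wrist'); cv2.imwrite('pics/w3.png',cv2.resize(p,(784,588)))
for o in top_rect(z,.050,(.486,-.363),.13): print(*o)
E
```

```text
time: 4.28
eef_pos: [0.5199, -0.0263, 0.2491]
tcp_rot: [0.996, 0.085, 0.007, 0.002]
contact_force: [1.5, -0.4, 0.3]
opening: 0.453
finger_force: 42.7
time: 5.53
eef_pos: [0.4437, -0.3545, 0.1785]
tcp_rot: [0.996, -0.088, -0.002, -0.002]
contact_force: [0.9, -0.4, -1.9]
opening: 0.457
finger_force: 42.8
[ 0.44371306 -0.35448449  0.1784905 ] [ 0.99609345 -0.08827341 -0.00168933 -0.00167073]
False [ 0.5076 -0.3678] [ 0.4892 -0.3642] [0.0952 0.1868] 79.8 131.9
True [ 0.5318 -0.3718] [ 0.5318 -0.3718] [0.0463 0.0461] 41.18 46.1
```

View pics/w3.png

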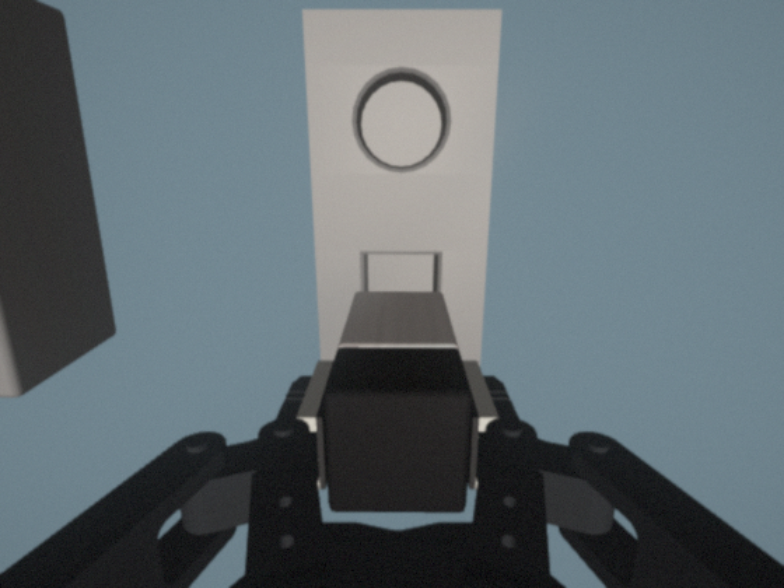

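The square standard is held square over its slot, which is visible at (402,270). Next is a slow insertion.

```bash
python3 -m handwheel '[0.008,-0.008,-0.1,0,0,0,0,0,-0.12,0,0,0,0,0,-0.1,0,0,0,0,0,-0.04,0,0,0,0,0,-0.03,0,0,0]'; python3 -m handwheel '[0,0,-0.03,0,0,0,0,0,-0.03,0,0,0,0,0,-0.04,0,0,0,0,0,0,0,0,0]'
```

```text
time: 6.0
eef_pos: [0.4462, -0.3568, 0.1228]
tcp_rot: [0.996, -0.088, 0.0, 0.0]
contact_force: [-0.1, -0.2, -1.4]
opening: 0.453
finger_force: 42.9
time: 6.33
eef_pos: [0.4458, -0.3566, 0.1067]
tcp_rot: [0.996, -0.088, 0.0, -0.0]
contact_force: [0.6, 0.6, -2.2]
opening: 0.451
finger_force: 42.7
```

```bash
python3 -m handwheel '[0,0,-0.04,0,0,0,0,0,-0.04,0,0,0,0,0,-0.03,0,0,0,0,0,-0.015,0,0,0,0,0,0,0,0,0]'; python3 -m handwheel '[0,0,0,0,0,0,0,0,0,0,0,0,0,0,0,0,0,0,0,0,0,0,0,0,0,0,0,0,0,0]' 1;  python3 -m handwheel '[0,0,0.1,0,0,0,0,0,0.25,0,0,0,0,0,0.25,0,0,0,0,0,0.25,0,0,0,0,0,0.25,0,0,0]'; python3 -m handwheel '[0,0,0.25,0,0,0,0,0,0.1,0,0,0,0,0,0,0,0,0,0,0,0,0,0,0]'
python3 - <<'E'
from h import *
s=ctrl.get_state(); print(s['eef_pos'],s['tcp_rot']); p=grab('wrist'); z=load('wrist'); cv2.imwrite('pics/w4.png',cv2.resize(p,(784,588)))
for o in top_rect(z,.050,(.486,-.363),.13): print(*o)
for o in top_rect(z,.105,(.444,-.356),.05,.006): print('std',*o)
W=cloud(z); m=np.hypot(W[...,0]-.444,W[...,1]+.356)<.012; print(np.median(W[m][:,2]))
E
```

```text
time: 6.75
eef_pos: [0.4458, -0.3569, 0.088]
tcp_rot: [0.996, -0.088, 0.0, 0.0]
contact_force: [-0.5, 0.5, -1.6]
opening: 0.457
finger_force: 42.8
time: 7.17
eef_pos: [0.446, -0.357, 0.0891]
tcp_rot: [0.996, -0.088, 0.0, 0.0]
contact_force: [-0.1, -0.8, -0.4]
opening: 1.002
finger_force: 0.0
time: 7.58
eef_pos: [0.4456, -0.3565, 0.2554]
tcp_rot: [0.996, -0.088, 0.0, 0.0]
contact_force: [-0.8, -1.0, -0.3]
opening: 1.0
finger_force: 0.0
time: 7.92
eef_pos: [0.446, -0.357, 0.3073]
tcp_rot: [0.996, -0.088, 0.001, 0.001]
contact_force: [-0.9, -0.1, -0.8]
opening: 0.998
finger_force: 0.0
[ 0.44602718 -0.35697473  0.30727603] [ 9.96097748e-01 -8.82466668e-02  9.63709153e-04  9.34678212e-04]
False [ 0.4879 -0.3639] [ 0.4879 -0.364 ] [0.0951 0.1897] 79.8 150.6
True [ 0.4364 -0.3555] [ 0.4369 -0.3554] [0.0468 0.0577] 80.89 56.8
True [ 0.5321 -0.3718] [ 0.5323 -0.3721] [0.0472 0.0465] 35.71 46.7
std False [ 0.4453 -0.3572] [ 0.4453 -0.357 ] [0.0385 0.0382] 79.89 42.7
0.10541015260787834
```

Square standard is home: its top is at 0.105 m and it is centred. Now the round one.

```bash
python3 -m handwheel '[0.105,0.241,0,0,0,0,0.105,0.241,0,0,0,0,0.105,0.241,0,0,0,0,0.105,0.241,0,0,0,0,0.105,0.241,0,0,0,0]' >/dev/null; python3 -m handwheel '[0.105,0.241,0,0,0,0,0.105,0.241,0,0,0,0,0.105,0.241,0,0,0,0,0.105,0.241,0,0,0,0,0.105,0.241,0,0,0,0]' >/dev/null;python3 -m handwheel '[0.105,0.241,0,0,0,0,0,0,0,0,0,0,0,0,0,0,0,0,0,0,0,0,0,0]'
python3 - <<'E'
from h import *
s=ctrl.get_state(); print(s['eef_pos'],s['tcp_rot']); p=grab('wrist'); z=load('wrist')
for o in top_rect(z,.090,(.556,-.034),.19): print(*o)
for o in top_rect(z,.135,(.6165,.041),.05,.006): print('std',*o)
E
```

```text
time: 9.13
eef_pos: [0.6182, 0.041, 0.3034]
tcp_rot: [0.996, -0.088, -0.002, 0.0]
contact_force: [-0.6, -0.0, -0.3]
opening: 1.001
finger_force: 0.0
[0.61818406 0.04100476 0.3033701 ] [ 9.96124298e-01 -8.79267862e-02 -2.28188358e-03  2.37794457e-04]
False [ 0.5628 -0.032 ] [ 0.5588 -0.0338] [0.2833 0.2004] 78.27 261.7
True [ 0.4842 -0.126 ] [ 0.4844 -0.1264] [0.0555 0.0501] 36.14 53.0
True [ 0.5167 -0.0268] [ 0.5163 -0.0266] [0.0584 0.0585] 35.22 58.0
True [0.5345 0.0586] [0.5344 0.0586] [0.0586 0.0581] 42.67 58.0
True [ 0.602  -0.0445] [ 0.6019 -0.0443] [0.058  0.0587] 37.42 58.1
True [0.6163 0.0415] [0.6156 0.0417] [0.0584 0.0661] 79.93 62.1
std False [0.6198 0.0408] [0.62   0.0409] [0.042 0.043] 79.93 42.8
```

```bash
python3 -m handwheel '[0.011,0,-0.2,0,0,0,0,0,-0.25,0,0,0,0,0,-0.25,0,0,0,0,0,-0.25,0,0,0,0,0,-0.15,0,0,0]'>/dev/null; python3 -m handwheel '[0,0,-0.1,0,0,0,0,0,-0.043,0,0,0,0,0,0,0,0,0,0,0,0,0,0,0]'; python3 -m handwheel '[0,0,0,0,0,0,0,0,0,0,0,0,0,0,0,0,0,0,0,0,0,0,0,0,0,0,0,0,0,0]' 0 40;python3 -m handwheel '[0,0,0,0,0,0,0,0,0,0,0,0,0,0,0,0,0,0]'; python3 -m handwheel '[0,0,0.1,0,0,0,0,0,0.23,0,0,0,0,0,0.25,0,0,0,0,0,0.25,0,0,0,0,0,0,0,0,0]'
```

```text
time: 9.93
eef_pos: [0.621, 0.0399, 0.1203]
tcp_rot: [0.996, -0.089, 0.0, 0.0]
contact_force: [-0.5, 0.6, 0.3]
opening: 1.0
finger_force: 0.0
time: 10.35
eef_pos: [0.6216, 0.0408, 0.1212]
tcp_rot: [0.996, -0.088, 0.001, 0.0]
contact_force: [-1.0, -0.6, 4.2]
opening: 0.506
finger_force: 41.1
time: 10.6
eef_pos: [0.6217, 0.0408, 0.1212]
tcp_rot: [0.996, -0.088, 0.001, 0.0]
contact_force: [-0.5, -0.2, 6.7]
opening: 0.506
finger_force: 41.1
time: 11.02
eef_pos: [0.6244, 0.0408, 0.2533]
tcp_rot: [0.996, -0.088, 0.007, -0.0]
contact_force: [2.4, 0.2, 0.5]
opening: 0.501
finger_force: 41.1
```

```bash
python3 -m handwheel '[-0.0533,-0.25,0,0,0,0,-0.0533,-0.25,0,0,0,0,-0.0533,-0.25,0,0,0,0,-0.0533,-0.25,0,0,0,0,-0.0533,-0.25,0,0,0,0]' >/dev/null; python3 -m handwheel '[-0.0533,-0.25,0,0,0,0,-0.0533,-0.25,0,0,0,0,-0.0533,-0.25,0,0,0,0,-0.0533,-0.25,0,0,0,0,-0.0533,-0.25,0,0,0,0]' >/dev/null; python3 -m handwheel '[-0.0533,-0.25,0,0,0,0,0,0,-0.2,0,0,0,0,0,-0.2,0,0,0,0,0,-0.15,0,0,0,0,0,0,0,0,0]'; python3 -m handwheel '[0,0,0,0,0,0,0,0,0,0,0,0]'
```

```text
time: 12.27
eef_pos: [0.5291, -0.3687, 0.1531]
tcp_rot: [0.996, -0.089, -0.006, -0.005]
contact_force: [-0.0, 1.0, -1.6]
opening: 0.505
finger_force: 41.5
time: 12.43
eef_pos: [0.5334, -0.3718, 0.1627]
tcp_rot: [0.996, -0.088, 0.001, 0.0]
contact_force: [0.2, -0.9, -0.3]
opening: 0.505
finger_force: 41.5
```

```bash
python3 -m handwheel '[0.002,0,-0.08,0,0,0,0,0,-0.1,0,0,0,0,0,-0.04,0,0,0,0,0,-0.03,0,0,0,0,0,-0.03,0,0,0]'; python3 -m handwheel '[0,0,-0.04,0,0,0,0,0,-0.04,0,0,0,0,0,-0.03,0,0,0,0,0,0,0,0,0]'
```

```text
time: 12.85
eef_pos: [0.5339, -0.3721, 0.1208]
tcp_rot: [0.996, -0.088, 0.001, 0.001]
contact_force: [0.1, -0.5, -1.5]
opening: 0.506
finger_force: 41.5
time: 13.18
eef_pos: [0.5331, -0.3716, 0.102]
tcp_rot: [0.996, -0.088, 0.0, -0.0]
contact_force: [0.9, -1.1, -2.7]
opening: 0.506
finger_force: 41.4
```

```bash
python3 -m handwheel '[0,0,-0.04,0,0,0,0,0,-0.03,0,0,0,0,0,-0.002,0,0,0,0,0,0,0,0,0]'; python3 -m handwheel '[0,0,0,0,0,0,0,0,0,0,0,0,0,0,0,0,0,0,0,0,0,0,0,0,0,0,0,0,0,0]' 1;  python3 -m handwheel '[0,0,0.1,0,0,0,0,0,0.25,0,0,0,0,0,0.25,0,0,0,0,0,0.25,0,0,0,0,0,0.25,0,0,0]'>/dev/null; python3 -m handwheel '[0,0,0.25,0,0,0,0,0,0.1,0,0,0,0,0,0,0,0,0,0,0,0,0,0,0]'
python3 - <<'E'
from h import *
s=ctrl.get_state(); p=grab('wrist'); z=load('wrist'); 
for o in top_rect(z,.050,(.486,-.363),.13): print(*o)
for c in ((.444,-.356),(.532,-.372)):
  for o in top_rect(z,.105,c,.05,.006): print('std',*o)
  W=cloud(z); m=np.hypot(W[...,0]-c[0],W[...,1]-c[1])<.012; print(np.median(W[m][:,2]))
E
```

```text
time: 13.52
eef_pos: [0.5332, -0.3716, 0.0919]
tcp_rot: [0.996, -0.088, 0.0, 0.0]
contact_force: [1.5, -0.5, -3.6]
opening: 0.502
finger_force: 41.5
time: 13.93
eef_pos: [0.5331, -0.3717, 0.0928]
tcp_rot: [0.996, -0.088, 0.0, 0.0]
contact_force: [-0.2, -0.2, 0.6]
opening: 0.999
finger_force: 0.0
time: 14.68
eef_pos: [0.5333, -0.3718, 0.3124]
tcp_rot: [0.996, -0.088, 0.001, 0.001]
contact_force: [-0.5, -0.2, -0.1]
opening: 1.002
finger_force: 0.0
False [ 0.488 -0.364] [ 0.4879 -0.364 ] [0.0951 0.1889] 79.8 150.2
True [ 0.4283 -0.3542] [ 0.4294 -0.3551] [0.0469 0.071 ] 79.02 63.1
True [ 0.5242 -0.3705] [ 0.5245 -0.371 ] [0.0514 0.0643] 78.82 57.4
std False [ 0.4459 -0.3573] [ 0.446  -0.3574] [0.038 0.04 ] 79.84 43.6
0.105239703094716
std False [ 0.5319 -0.3717] [ 0.5315 -0.372 ] [0.0421 0.043 ] 79.87 42.6
0.3680423460173532
```

```bash
for i in 1 2 3; do python3 -m handwheel '[-0.013,0.27,0.005,0,0,0,-0.013,0.27,0.005,0,0,0,-0.013,0.27,0.005,0,0,0,-0.013,0.27,0.005,0,0,0,-0.013,0.27,0.005,0,0,0]' >/dev/null; done; python3 -m handwheel '[-0.013,0.27,0,0,0,0,-0.013,0.27,0,0,0,0,0,0,0,0,0,0,0,0,0,0,0,0,0,0,0,0,0,0]'
python3 - <<'E'
from h import *
s=ctrl.get_state(); p=grab('wrist'); z=load('wrist'); cv2.imwrite('pics/w5.png',cv2.resize(p,(784,588)))
for c in ((.5937,.259),(.564,.38),(.442,.2615),(.4245,.39)):
  for o in top_rect(z,.084,c,.05,.006): print('pot',*o)
grab('top'); z=load('top')
for c in ((.444,-.356),(.53,-.371)):
  for o in top_rect(z,.105,c,.05,.006): print('std',*o)
  W=cloud(z); m=np.hypot(W[...,0]-c[0],W[...,1]-c[1])<.012; print(np.median(W[m][:,2]))
E
```

```text
time: 16.4
eef_pos: [0.4991, 0.3166, 0.3186]
tcp_rot: [0.996, -0.088, -0.002, 0.001]
contact_force: [0.7, -0.5, -1.5]
opening: 1.004
finger_force: 0.0
pot False [0.596  0.2603] [0.5961 0.2604] [0.0363 0.0373] 34.41 36.5
pot False [0.5667 0.3806] [0.5669 0.3805] [0.0368 0.037 ] 77.12 36.6
pot False [0.4453 0.2622] [0.4453 0.2622] [0.0384 0.0363] 34.28 37.1
pot False [0.4283 0.3893] [0.4284 0.3892] [0.0368 0.0383] 79.87 37.3
std False [ 0.442  -0.3553] [ 0.4417 -0.3554] [0.0395 0.0387] 80.11 41.3
0.1062200842649229
std False [ 0.5285 -0.3701] [ 0.5273 -0.3697] [0.0411 0.0417] 87.98 41.2
0.10562226751118813
```

View pics/w5.png

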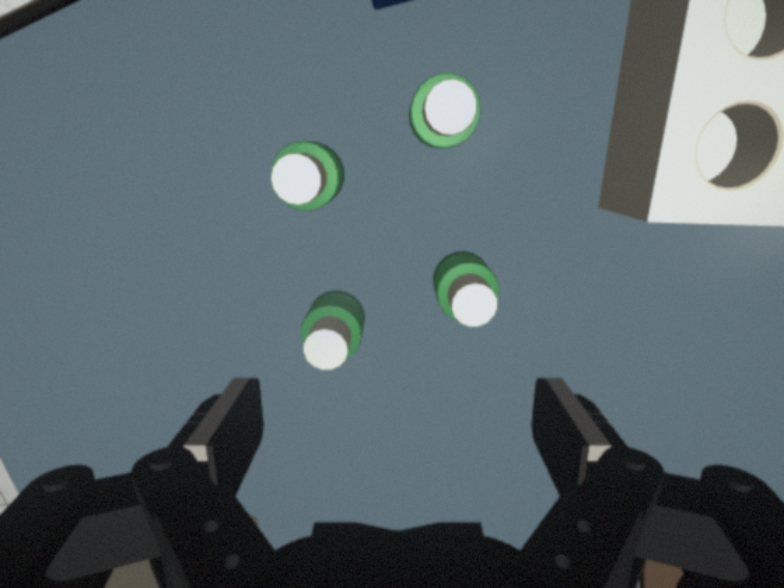

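All four pots are standing and both standards are home. Pot A, at (449,107), goes first.

```bash
python3 -m handwheel '[0.216,-0.125,-0.05,0,0,0,0.216,-0.125,-0.05,0,0,0,0.215,-0.125,-0.05,0,0,0,0,0,-0.25,0,0,0,0,0,-0.25,0,0,0]' >/dev/null; python3 -m handwheel '[0,0,-0.25,0,0,0,0,0,-0.25,0,0,0,0,0,-0.2,0,0,0,0,0,-0.1,0,0,0,0,0,-0.05,0,0,0]' >/dev/null;  python3 -m handwheel '[0,0,-0.05,0,0,0,0,0,-0.04,0,0,0,0,0,0,0,0,0,0,0,0,0,0,0]'
```

```text
time: 17.67
eef_pos: [0.598, 0.2609, 0.0843]
tcp_rot: [0.996, -0.088, 0.001, -0.0]
contact_force: [0.5, 0.5, 0.1]
opening: 0.997
finger_force: 0.0
```

```bash
python3 -m handwheel '[-0.0125,0,-0.04,0,0,0,0,0,-0.038,0,0,0,0,0,0,0,0,0,0,0,0,0,0,0]'; python3 -m handwheel '[0,0,0,0,0,0,0,0,0,0,0,0,0,0,0,0,0,0,0,0,0,0,0,0,0,0,0,0,0,0]' 0 40;python3 -m handwheel '[0,0,0,0,0,0,0,0,0,0,0,0]';  python3 -m handwheel '[0,0,0.1,0,0,0,0,0,0.23,0,0,0,0,0,0.25,0,0,0,0,0,0.25,0,0,0,0,0,0.1,0,0,0]'; python3 -m handwheel '[0,0,0,0,0,0,0,0,0,0,0,0]'
```

```text
time: 18.0
eef_pos: [0.5946, 0.2607, 0.0705]
tcp_rot: [0.996, -0.088, -0.0, 0.0]
contact_force: [0.4, -0.7, 0.7]
opening: 1.003
finger_force: 0.0
time: 18.42
eef_pos: [0.5953, 0.2606, 0.0713]
tcp_rot: [0.996, -0.088, 0.0, 0.0]
contact_force: [0.1, -0.2, 1.0]
opening: 0.434
finger_force: 40.3
time: 18.58
eef_pos: [0.5953, 0.2606, 0.0713]
tcp_rot: [0.996, -0.088, 0.0, 0.0]
contact_force: [-0.7, -1.5, 2.4]
opening: 0.435
finger_force: 40.3
time: 19.0
eef_pos: [0.5972, 0.2615, 0.2177]
tcp_rot: [0.996, -0.088, 0.004, -0.002]
contact_force: [1.1, -0.6, -1.5]
opening: 0.431
finger_force: 40.8
time: 19.17
eef_pos: [0.5951, 0.2608, 0.2114]
tcp_rot: [0.996, -0.088, 0.001, -0.0]
contact_force: [-0.6, -0.1, -2.3]
opening: 0.437
finger_force: 40.8
```

```bash
python3 -m handwheel '[0.005,-0.2544,0,0,0,0,0.005,-0.2544,0,0,0,0,0.005,-0.2544,0,0,0,0,0.005,-0.2544,0,0,0,0,0.005,-0.2544,0,0,0,0]' >/dev/null; python3 -m handwheel '[0.005,-0.2544,0,0,0,0,0.005,-0.2544,0,0,0,0,0.005,-0.2544,0,0,0,0,0,0,-0.15,0,0,0,0,0,-0.11,0,0,0]' >/dev/null; python3 -m handwheel '[0,0,0,0,0,0,0,0,0,0,0,0,0,0,0,0,0,0]'
```

```text
time: 20.25
eef_pos: [0.6006, -0.0441, 0.1704]
tcp_rot: [0.996, -0.088, -0.001, -0.0]
contact_force: [-0.4, -1.3, -1.9]
opening: 0.436
finger_force: 41.3
```

```bash
python3 -m handwheel '[0.003,-0.002,-0.03,0,0,0,0,0,-0.03,0,0,0,0,0,-0.03,0,0,0,0,0,-0.03,0,0,0,0,0,-0.03,0,0,0]'; python3 -m handwheel '[0,0,-0.04,0,0,0,0,0,-0.04,0,0,0,0,0,0,0,0,0]'
```

```text
time: 20.67
eef_pos: [0.6038, -0.0451, 0.16]
tcp_rot: [0.996, -0.087, 0.001, 0.001]
contact_force: [-17.7, 6.6, 39.8]
opening: 0.433
finger_force: 45.6
time: 20.92
eef_pos: [0.6027, -0.0449, 0.1392]
tcp_rot: [0.996, -0.088, 0.002, 0.0]
contact_force: [3.1, 0.2, -1.3]
opening: 0.432
finger_force: 44.4
```

```bash
python3 -m handwheel '[0,0,-0.04,0,0,0,0,0,-0.04,0,0,0,0,0,-0.03,0,0,0,0,0,-0.02,0,0,0,0,0,0,0,0,0]'; python3 -m handwheel '[0,0,-0.01,0,0,0,0,0,-0.01,0,0,0,0,0,0,0,0,0]'
```

```text
time: 21.33
eef_pos: [0.6023, -0.0452, 0.1164]
tcp_rot: [0.996, -0.088, 0.001, 0.0]
contact_force: [5.5, -1.3, -3.3]
opening: 0.434
finger_force: 44.5
time: 21.58
eef_pos: [0.6024, -0.0452, 0.1147]
tcp_rot: [0.996, -0.088, 0.001, 0.0]
contact_force: [5.7, -1.6, 0.2]
opening: 0.434
finger_force: 45.0
```

```bash
python3 -m handwheel '[0,0,0,0,0,0,0,0,0,0,0,0,0,0,0,0,0,0,0,0,0,0,0,0]' 1;  python3 -m handwheel '[0,0,0.1,0,0,0,0,0,0.25,0,0,0,0,0,0.25,0,0,0,0,0,0.25,0,0,0,0,0,0.25,0,0,0]'>/dev/null; python3 -m handwheel '[-0.1,0.1,0.2,0,0,0,0,0,0,0,0,0,0,0,0,0,0,0,0,0,0,0,0,0]'
python3 - <<'E'
from h import *
p=grab('wrist'); z=load('wrist'); cv2.imwrite('pics/w6.png',cv2.resize(p,(784,588)))
for o in top_rect(z,.09,(.568,.007),.15): print(*o)
for o in top_rect(z,.129,(.602,-.044),.05,.008): print('pot',*o)
W=cloud(z); m=np.hypot(W[...,0]-.602,W[...,1]+.044)<.012; print(np.median(W[m][:,2]))
E
```

```text
time: 21.92
eef_pos: [0.6003, -0.0445, 0.1136]
tcp_rot: [0.996, -0.088, -0.002, -0.0]
contact_force: [-0.2, 0.5, -0.4]
opening: 0.97
finger_force: 0.0
time: 22.67
eef_pos: [0.5858, -0.0297, 0.3083]
tcp_rot: [0.996, -0.088, -0.001, -0.0]
contact_force: [-0.2, 0.7, -0.9]
opening: 0.997
finger_force: 0.0
False [ 0.5652 -0.0116] [ 0.5619 -0.0176] [0.2504 0.2001] 78.26 241.9
True [ 0.5163 -0.0273] [ 0.5161 -0.0271] [0.0583 0.0579] 79.92 58.1
True [0.5341 0.0581] [0.5343 0.0585] [0.0585 0.059 ] 36.17 58.1
True [ 0.6011 -0.0451] [ 0.6011 -0.0455] [0.0593 0.0593] 34.34 59.1
True [0.6195 0.0402] [0.6195 0.0403] [0.0587 0.0585] 26.35 58.2
pot False [ 0.6006 -0.0448] [ 0.6011 -0.0448] [0.0363 0.0375] 79.92 36.8
0.3720205886159914
```

View pics/w6.png

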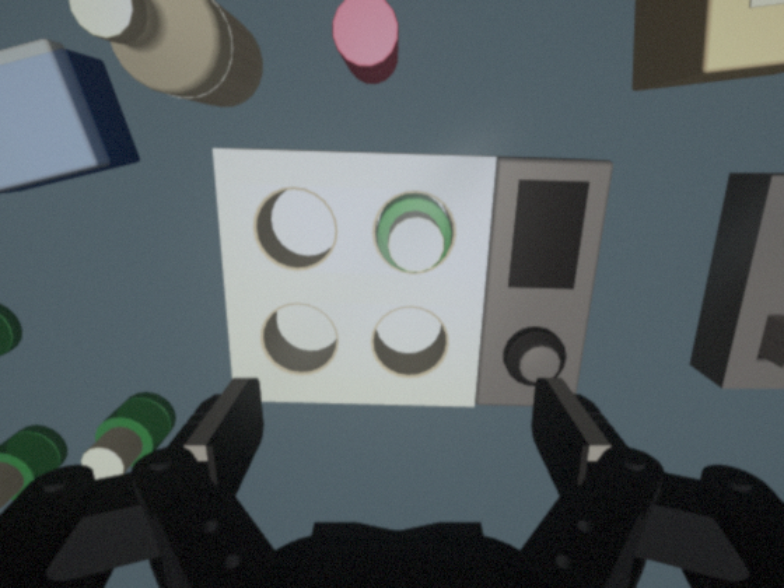

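Pot A is in its well: green ring centred at (415,230). I'll measure the next pots from directly above, which is more accurate.

```bash
python3 -m handwheel '[-0.117,0.243,0,0,0,0,-0.117,0.243,0,0,0,0,-0.117,0.243,0,0,0,0,-0.117,0.243,0,0,0,0,-0.117,0.243,0,0,0,0]' >/dev/null; python3 -m handwheel '[-0.117,0.243,0,0,0,0,-0.117,0.243,0,0,0,0,-0.117,0.243,0,0,0,0,0,0,-0.2,0,0,0,0,0,-0.2,0,0,0]' >/dev/null; python3 -m handwheel '[0,0,0,0,0,0,0,0,0,0,0,0,0,0,0,0,0,0]'
python3 - <<'E'
from h import *
p=grab('wrist'); z=load('wrist')
for c in ((.5668,.3806),(.4453,.2622),(.4283,.3893)):
  for o in top_rect(z,.084,c,.05,.006): print('pot',*o)
W=cloud(z); m=np.hypot(W[...,0]-.445,W[...,1]-.262)<.012; print(np.median(W[m][:,2]))
grab('top'); z=load('top'); W=cloud(z); c=(.5986,-.0448);m=np.hypot(W[...,0]-c[0],W[...,1]-c[1])<.012; print('A',np.median(W[m][:,2]))
E
```

```text
time: 23.8
eef_pos: [0.4465, 0.2613, 0.2495]
tcp_rot: [0.996, -0.089, -0.0, 0.0]
contact_force: [0.8, -0.3, 0.3]
opening: 1.004
finger_force: 0.0
pot False [0.5661 0.3798] [0.5658 0.3798] [0.0392 0.0372] 58.61 37.8
pot False [0.4447 0.2617] [0.4451 0.2614] [0.0371 0.0373] 79.84 36.9
pot False [0.4278 0.3885] [0.4279 0.3885] [0.0364 0.0398] 34.07 37.8
0.08453298544283466
A 0.12997892829033703
```

```bash
python3 -m handwheel '[-0.0107,0,-0.25,0,0,0,0,0,-0.25,0,0,0,0,0,-0.25,0,0,0,0,0,-0.2,0,0,0,0,0,-0.1,0,0,0]' >/dev/null; python3 -m handwheel '[0,0,-0.08,0,0,0,0,0,-0.06,0,0,0,0,0,0,0,0,0,0,0,0,0,0,0]';  python3 -m handwheel '[0,0,0,0,0,0,0,0,0,0,0,0,0,0,0,0,0,0,0,0,0,0,0,0,0,0,0,0,0,0]' 0 40;python3 -m handwheel '[0,0,0,0,0,0,0,0,0,0,0,0]';  python3 -m handwheel '[0,0,0.1,0,0,0,0,0,0.23,0,0,0,0,0,0.25,0,0,0,0,0,0.25,0,0,0,0,0,0.1,0,0,0]' >/dev/null; python3 -m handwheel '[0,0,0,0,0,0,0,0,0,0,0,0]'
```

```text
time: 24.65
eef_pos: [0.4456, 0.2619, 0.072]
tcp_rot: [0.996, -0.088, 0.001, -0.0]
contact_force: [0.6, -0.7, 0.8]
opening: 0.998
finger_force: 0.0
time: 25.07
eef_pos: [0.4452, 0.2619, 0.0719]
tcp_rot: [0.996, -0.088, 0.001, -0.0]
contact_force: [-0.5, -1.0, 3.5]
opening: 0.435
finger_force: 40.3
time: 25.23
eef_pos: [0.4452, 0.2619, 0.0719]
tcp_rot: [0.996, -0.088, 0.001, -0.0]
contact_force: [-0.6, -1.2, 4.6]
opening: 0.431
finger_force: 40.5
time: 25.82
eef_pos: [0.4443, 0.2616, 0.21]
tcp_rot: [0.996, -0.088, 0.0, -0.0]
contact_force: [0.4, -0.5, -2.3]
opening: 0.433
finger_force: 40.7
```

```bash
python3 -m handwheel '[0.1008,-0.2259,0,0,0,0,0.1008,-0.2259,0,0,0,0,0.1008,-0.2259,0,0,0,0,0.1008,-0.2259,0,0,0,0,0.1008,-0.2259,0,0,0,0]' >/dev/null; python3 -m handwheel '[0.1008,-0.2259,0,0,0,0,0,0,-0.11,0,0,0,0,0,-0.11,0,0,0,0,0,0,0,0,0,0,0,0,0,0,0]'
python3 - <<'E'
from h import *
p=grab('wrist'); z=load('wrist'); print(ctrl.get_state()['eef_pos'])
for o in top_rect(z,.09,(.568,.007),.15): print(*o)
cv2.imwrite('pics/w7.png',cv2.resize(p,(784,588)))
E
```

```text
time: 26.65
eef_pos: [0.5327, 0.0584, 0.1732]
tcp_rot: [0.996, -0.088, -0.004, 0.0]
contact_force: [0.5, 0.5, -2.4]
opening: 0.431
finger_force: 41.0
[0.533788   0.05867052 0.17505945]
False [ 0.5665 -0.0145] [ 0.5589 -0.0102] [0.237  0.1916] 78.27 212.1
True [ 0.5162 -0.0261] [ 0.5162 -0.0261] [0.0572 0.0582] 51.54 57.2
True [ 0.5998 -0.0517] [ 0.602  -0.0523] [0.0598 0.0702] 11.57 63.5
True [0.6187 0.0411] [0.6187 0.0412] [0.0578 0.0577] 41.53 57.6
```

View pics/w7.png

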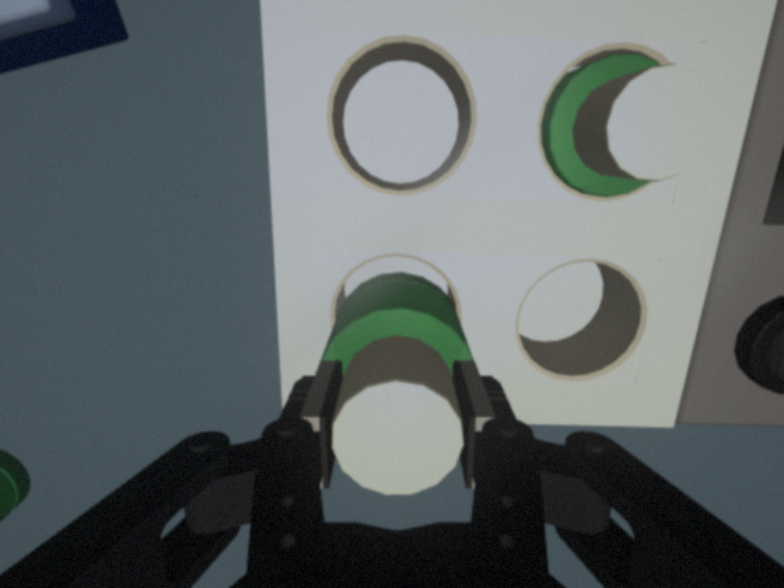

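Pot C is hovering over its well, with the rim visible at (397,300). I'll insert it gently.

```bash
python3 -m handwheel '[0.007,-0.001,-0.03,0,0,0,0,0,-0.03,0,0,0,0,0,-0.03,0,0,0,0,0,-0.02,0,0,0,0,0,-0.02,0,0,0]'; python3 -m handwheel '[0,0,-0.02,0,0,0,0,0,-0.03,0,0,0,0,0,-0.03,0,0,0,0,0,0,0,0,0]'
```

```text
time: 27.12
eef_pos: [0.5369, 0.0585, 0.1614]
tcp_rot: [0.996, -0.088, -0.0, 0.0]
contact_force: [-10.3, 0.1, 24.3]
opening: 0.433
finger_force: 43.5
time: 27.45
eef_pos: [0.5413, 0.0577, 0.1601]
tcp_rot: [0.996, -0.087, 0.005, 0.001]
contact_force: [-18.5, -0.5, 47.7]
opening: 0.434
finger_force: 48.1
```

```bash
python3 -m handwheel '[-0.01,0.005,0.08,0,0,0,0,0,0.08,0,0,0,0,0,0.05,0,0,0,0,0,0,0,0,0,0,0,0,0,0,0]';python3 -m handwheel '[0,0,0,0,0,0,0,0,0,0,0,0]'
python3 - <<'E'
from h import *
p=grab('wrist'); z=load('wrist'); s=ctrl.get_state(); print(s['eef_pos'])
for o in top_rect(z,.09,(.568,.007),.15): print(*o)
# cap axis: top of cap and body upper rim
W=cloud(z); zt=W[...,2]; near=np.hypot(W[...,0]-s['eef_pos'][0],W[...,1]-s['eef_pos'][1])<.04
g=near&(z['p'][...,1].astype(int)-z['p'][...,2]>40); q=W[g]; print('green z',np.percentile(q[:,2],[1,50,99]).round(4))
lo=q[(q[:,2]<np.percentile(q[:,2],40))]
f=lambda v:np.hypot(lo[:,0]-v[0],lo[:,1]-v[1])-.028
from scipy.optimize import least_squares
print('body circle',least_squares(f,s['eef_pos'][:2],loss='soft_l1',f_scale=.001).x, abs(f(s['eef_pos'][:2])).mean())
cv2.imwrite('pics/w8.png',cv2.resize(p,(784,588)))
E
```

```text
time: 27.87
eef_pos: [0.5346, 0.059, 0.1768]
tcp_rot: [0.996, -0.088, -0.0, -0.0]
contact_force: [0.1, 0.5, -2.0]
opening: 0.428
finger_force: 43.3
time: 28.03
eef_pos: [0.534, 0.059, 0.1757]
tcp_rot: [0.996, -0.088, -0.002, 0.0]
contact_force: [0.3, -0.5, -2.2]
opening: 0.437
finger_force: 43.3
[0.53409274 0.05898325 0.17590379]
False [ 0.5678 -0.0152] [ 0.56   -0.0112] [0.2385 0.1942] 78.29 214.4
True [ 0.5162 -0.0261] [ 0.5159 -0.0264] [0.0574 0.0579] 38.83 57.2
True [ 0.5998 -0.0514] [ 0.602  -0.0522] [0.0598 0.0696] 11.6 63.5
True [0.6187 0.0411] [0.6187 0.0412] [0.0578 0.0579] 26.59 57.6
green z [0.1534 0.1548 0.1564]
body circle [0.52546317 0.06045399] 0.00792963734542077
```

View pics/w8.png

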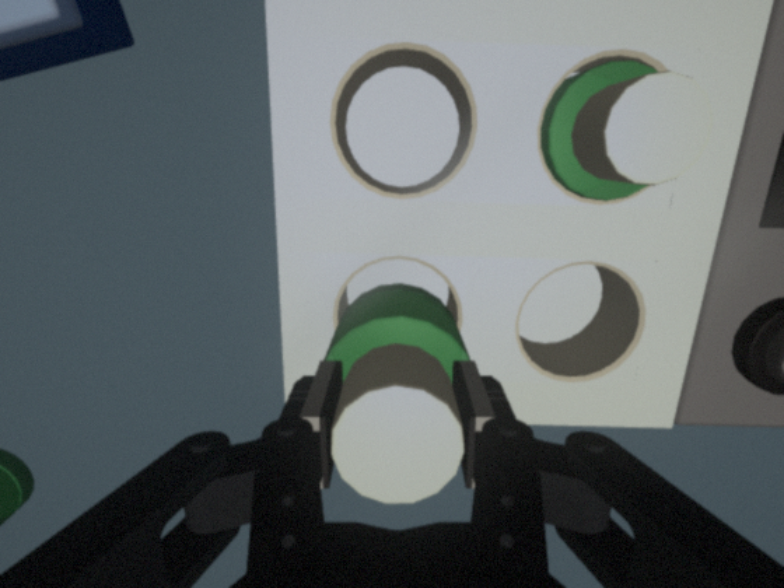

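```bash
cat >> h.py <<'E'
def body(z,tcp):
    from scipy.optimize import least_squares
    W=cloud(z); p=z['p'].astype(int); g=(np.hypot(W[...,0]-tcp[0],W[...,1]-tcp[1])<.045)&(p[...,1]-p[...,2]>15)&(p[...,1]-p[...,0]>5)
    q=W[g]; zt=np.percentile(q[:,2],98)
    for a,b in((.004,.016),(.016,.028),(.028,.045)):
        s=q[(q[:,2]<zt-a)&(q[:,2]>zt-b)]
        if len(s)>30:
            r=least_squares(lambda v:np.hypot(s[:,0]-v[0],s[:,1]-v[1])-.028,tcp[:2],loss='soft_l1',f_scale=.001); print('wall',-a,-b,len(s),r.x.round(4),round(abs(r.fun).mean(),5))
def wells(z,ctr=(.568,.007),yaw=-11.73):
    for o in top_rect(z,.09,ctr,.15):
        if o[0] and abs(o[5]-58)<1.5: print('well',o[1],o[2])
E
python3 - <<'E'
from h import *
z=load('wrist'); body(z,[.5341,.059,.1759]); wells(z)
E
```

```text
wall -0.004 -0.016 753 [0.5293 0.0597] 0.00059
wall -0.016 -0.028 443 [0.5288 0.0598] 0.0002
wall -0.028 -0.045 329 [0.5282 0.06  ] 0.00028
well [ 0.5162 -0.0261] [ 0.5159 -0.0264]
well [0.6187 0.0411] [0.6187 0.0412]
```

Run:
```python
from h import *
z=load('wrist'); p=z['p'].astype(int)
for uv,h in(((397,284),.105),((397,317),.155),((397,258),.088),((397,258),.09),((398,386),.189),((398,503),.189)):
    print(uv,h,onplane(z,np.array([[(uv[0]+.5)/1.4-.5,(uv[1]+.5)/1.4-.5]]),h).round(4))
W=cloud(z)
for v in range(180,275,5): print(v,W[v,283].round(4),p[v,283])
```

```text
(397, 284) 0.105 [[0.5541 0.0553]]
(397, 317) 0.155 [[0.557  0.0548]]
(397, 258) 0.088 [[0.5617 0.0539]]
(397, 258) 0.09 [[0.5621 0.0539]]
(398, 386) 0.189 [[0.55   0.0557]]
(398, 503) 0.189 [[0.5127 0.0624]]
180 [0.5649 0.0537 0.09  ] [173 174 169]
185 [0.5514 0.0561 0.0451] [166 168 164]
190 [0.5475 0.0568 0.0451] [179 175 170]
195 [0.5435 0.0575 0.0454] [179 176 170]
200 [0.5396 0.0582 0.0457] [175 171 164]
205 [0.5554 0.0553 0.1143] [61 70 59]
210 [0.5559 0.0552 0.1258] [59 77 55]
215 [0.5565 0.0551 0.1366] [58 75 54]
220 [0.5572 0.055  0.1464] [52 75 51]
225 [0.5573 0.0549 0.1539] [56 82 51]
230 [0.555  0.0553 0.1544] [ 85 132  80]
235 [0.5529 0.0557 0.1553] [ 80 128  73]
240 [0.5501 0.0562 0.1544] [ 83 129  76]
245 [0.549  0.0564 0.1578] [67 90 71]
250 [0.5488 0.0564 0.1629] [61 68 71]
255 [0.5494 0.0563 0.1695] [57 68 68]
260 [0.5497 0.0562 0.1751] [61 66 72]
265 [0.5498 0.0562 0.1797] [61 69 73]
270 [0.5502 0.0561 0.1848] [62 71 72]
```

Run:
```python
from h import *
z=load('wrist'); W=cloud(z)
m=(abs(W[...,2]-.09)<.006)&(np.hypot(W[...,0]-.568,W[...,1])<.13); q=W[m]
A=np.c_[q[:,:2]-q[:,:2].mean(0),np.ones(len(q))]; print('plane slope',np.linalg.lstsq(A,q[:,2],rcond=None)[0])
m=(abs(W[...,2]-.045)<.004)&(np.hypot(W[...,0]-.6187,W[...,1]-.0411)<.022); q=W[m]
A=np.c_[q[:,:2]-q[:,:2].mean(0),np.ones(len(q))]; print('floor slope',np.linalg.lstsq(A,q[:,2],rcond=None)[0],len(q))
c=W[(abs(W[...,2]-.189)<.006)&(np.hypot(W[...,0]-.534,W[...,1]-.059)<.017)]
A=np.c_[c[:,:2]-c[:,:2].mean(0),np.ones(len(c))]; print('cap slope',np.linalg.lstsq(A,c[:,2],rcond=None)[0],len(c))
```

```text
plane slope [ 0.00262035 -0.00147401  0.09045539]
floor slope [ 0.00022502 -0.0019582   0.0454422 ] 3091
cap slope [-0.08941519  0.01370874  0.18943015] 5813
```

The pot is tilted a few degrees in the grip, top towards +x. I'll tilt the tool back by about 3.5° and re-measure.

```bash
cat >> h.py <<'E'
def tilt(z,tcp):
    W=cloud(z); h=np.hypot(W[...,0]-tcp[0],W[...,1]-tcp[1])
    zt=np.median(W[(h<.012)&(W[...,2]<tcp[2]+.03)&(W[...,2]>tcp[2]+.005)][:,2])
    c=W[(abs(W[...,2]-zt)<.003)&(h<.014)]
    A=np.c_[c[:,:2]-c[:,:2].mean(0),np.ones(len(c))]; print('cap slope',np.linalg.lstsq(A,c[:,2],rcond=None)[0].round(4),len(c))
E
python3 - <<'E'
from h import *
tilt(load('wrist'),[.5341,.059,.1759])
E
python3 -m handwheel '[0,0,0,-0.007,-0.038,0,0,0,0,0,0,0,0,0,0,0,0,0]'
python3 - <<'E'
from h import *
p=grab('wrist'); z=load('wrist'); s=ctrl.get_state()['eef_pos']; print(s); body(z,s); tilt(z,s); wells(z)
E
```

```text
cap slope [-0.0507  0.0078  0.1897] 3703
time: 28.33
eef_pos: [0.534, 0.0591, 0.1766]
tcp_rot: [0.996, -0.088, 0.029, 0.003]
contact_force: [1.1, 1.2, -1.7]
opening: 0.43
finger_force: 43.2
[0.53443943 0.05898725 0.17696451]
wall -0.004 -0.016 614 [0.5311 0.0595] 0.00031
wall -0.016 -0.028 434 [0.5313 0.0594] 0.00016
wall -0.028 -0.045 340 [0.5313 0.0595] 0.00016
cap slope [0.0107 0.0021 0.1906] 3725
well [ 0.5162 -0.0261] [ 0.5161 -0.0261]
well [0.6186 0.0411] [0.6188 0.041 ]
```

```bash
python3 -m handwheel '[0.0135,0,-0.03,0,0,0,0,0,-0.03,0,0,0,0,0,-0.03,0,0,0,0,0,-0.02,0,0,0,0,0,0,0,0,0]'; python3 -m handwheel '[0,0,-0.02,0,0,0,0,0,-0.02,0,0,0,0,0,0,0,0,0]'
```

```text
time: 28.8
eef_pos: [0.5362, 0.059, 0.1597]
tcp_rot: [0.996, -0.088, 0.029, 0.003]
contact_force: [-0.1, 0.8, -1.5]
opening: 0.436
finger_force: 43.5
time: 29.05
eef_pos: [0.5363, 0.0589, 0.154]
tcp_rot: [0.996, -0.088, 0.03, 0.003]
contact_force: [0.2, -0.5, -1.8]
opening: 0.432
finger_force: 43.4
```

Inserting freely with no force. Continuing to the floor.

```bash
python3 -m handwheel '[0,0,-0.05,0,0,0,0,0,-0.05,0,0,0,0,0,-0.05,0,0,0,0,0,-0.04,0,0,0,0,0,-0.03,0,0,0]';python3 -m handwheel '[0,0,-0.02,0,0,0,0,0,0,0,0,0]'
```

```text
time: 29.47
eef_pos: [0.5364, 0.059, 0.1205]
tcp_rot: [0.996, -0.088, 0.03, 0.003]
contact_force: [-2.3, -0.8, -0.3]
opening: 0.436
finger_force: 43.6
time: 29.63
eef_pos: [0.5364, 0.059, 0.1177]
tcp_rot: [0.996, -0.088, 0.03, 0.003]
contact_force: [-1.2, -0.7, -2.7]
opening: 0.431
finger_force: 43.3
```

```bash
python3 -m handwheel '[0,0,0,0,0,0,0,0,0,0,0,0,0,0,0,0,0,0,0,0,0,0,0,0]' 1;  python3 -m handwheel '[0,0,0.1,0,0,0,0,0,0.25,0,0,0,0,0,0.25,0,0,0,0,0,0.25,0.007,0.038,0,0,0,0.03,0,0,0]'>/dev/null; python3 -m handwheel '[0.0246,0.2675,0,0,0,0,0.0246,0.2675,0,0,0,0,0.0246,0.2675,0,0,0,0,0.0246,0.2675,0,0,0,0,0.0246,0.2675,0,0,0,0]' >/dev/null;python3 -m handwheel '[0.0246,0.2675,0,0,0,0,0.0246,0.2675,0,0,0,0,0.0246,0.2675,0,0,0,0,0,0,0,0,0,0,0,0,0,0,0,0]'
python3 - <<'E'
from h import *
p=grab('wrist'); z=load('wrist'); print(ctrl.get_state()['eef_pos'])
for c in ((.5665,.3800),(.4283,.3893)):
  for o in top_rect(z,.0845,c,.05,.006): print('pot',*o)
body(z,[.5665,.38,.08])
grab('top'); z=load('top'); W=cloud(z)
for c in ((.5986,-.0448),(.532,.0585)):m=np.hypot(W[...,0]-c[0],W[...,1]-c[1])<.012; print('seated',np.median(W[m][:,2]))
E
```

```text
time: 29.97
eef_pos: [0.5379, 0.059, 0.12]
tcp_rot: [0.996, -0.088, 0.032, 0.003]
contact_force: [-0.4, -0.6, -0.2]
opening: 0.971
finger_force: 0.0
time: 31.22
eef_pos: [0.5661, 0.3822, 0.2505]
tcp_rot: [0.996, -0.087, 0.0, -0.0]
contact_force: [0.5, -0.2, 0.1]
opening: 0.999
finger_force: 0.0
[0.56627556 0.38071497 0.25066563]
pot False [0.5675 0.3811] [0.5674 0.381 ] [0.037  0.0372] 80.1 36.8
pot False [0.4294 0.3898] [0.4296 0.3898] [0.037  0.0384] 80.12 37.7
wall -0.004 -0.016 908 [0.561  0.3821] 0.00302
wall -0.016 -0.028 79 [0.5663 0.3812] 0.00012
wall -0.028 -0.045 82 [0.5663 0.3812] 0.00012
seated 0.12964752954326159
seated 0.12937397377357943
```

```bash
python3 -m handwheel '[-0.012,0.002,-0.25,0,0,0,0,0,-0.25,0,0,0,0,0,-0.25,0,0,0,0,0,-0.2,0,0,0,0,0,-0.1,0,0,0]' >/dev/null; python3 -m handwheel '[0,0,-0.08,0,0,0,0,0,-0.06,0,0,0,0,0,0,0,0,0,0,0,0,0,0,0]';  python3 -m handwheel '[0,0,0,0,0,0,0,0,0,0,0,0,0,0,0,0,0,0,0,0,0,0,0,0,0,0,0,0,0,0]' 0 40;python3 -m handwheel '[0,0,0,0,0,0,0,0,0,0,0,0]';  python3 -m handwheel '[0,0,0.1,0,0,0,0,0,0.23,0,0,0,0,0,0.25,0,0,0,0,0,0.25,0,0,0,0,0,0.1,0,0,0]' >/dev/null; python3 -m handwheel '[0,0,0,0,0,0,0,0,0,0,0,0]'
```

```text
time: 32.07
eef_pos: [0.5656, 0.3804, 0.074]
tcp_rot: [0.996, -0.088, 0.001, -0.001]
contact_force: [-0.3, 0.3, 0.3]
opening: 0.999
finger_force: 0.0
time: 32.48
eef_pos: [0.5651, 0.3808, 0.0737]
tcp_rot: [0.996, -0.088, 0.001, -0.001]
contact_force: [0.3, 0.7, 2.7]
opening: 0.432
finger_force: 40.1
time: 32.65
eef_pos: [0.5652, 0.3808, 0.0737]
tcp_rot: [0.996, -0.088, 0.001, -0.001]
contact_force: [-0.8, 1.8, 3.9]
opening: 0.433
finger_force: 40.1
time: 33.23
eef_pos: [0.5643, 0.38, 0.2115]
tcp_rot: [0.996, -0.088, -0.0, 0.0]
contact_force: [0.1, 0.1, -2.5]
opening: 0.427
finger_force: 40.7
```

```bash
python3 -m handwheel '[0.0401,-0.2511,0,0,0,0,0.0401,-0.2511,0,0,0,0,0.0401,-0.2511,0,0,0,0,0.0401,-0.2511,0,0,0,0,0.0401,-0.2511,0,0,0,0]' >/dev/null; python3 -m handwheel '[0.0401,-0.2511,0,0,0,0,0.0401,-0.2511,0,0,0,0,0.0401,-0.2511,0,0,0,0,0.0401,-0.2511,0,0,0,0,0,0,-0.15,0,0,0]'>/dev/null; python3 -m handwheel '[0,0,-0.05,0,0,0,0,0,0,0,0,0,0,0,0,0,0,0]'
python3 - <<'E'
from h import *
p=grab('wrist'); z=load('wrist'); s=ctrl.get_state()['eef_pos']; print(s); body(z,s); tilt(z,s)
for o in top_rect(z,.09,(.568,.007),.15): print(*o)
W=cloud(z);d=np.hypot(W[...,0]-.619,W[...,1]-.041)<.04; m=d&(abs(W[...,2]-.045)<.003); print('floor',W[m].mean(0),m.sum())
cv2.imwrite('pics/w9.png',cv2.resize(p,(784,588)))
E
```

```text
time: 34.32
eef_pos: [0.6166, 0.0423, 0.1784]
tcp_rot: [0.996, -0.088, -0.003, -0.0]
contact_force: [-0.3, 0.6, -3.0]
opening: 0.432
finger_force: 41.1
[0.61762435 0.0425351  0.18016563]
wall -0.004 -0.016 722 [0.6172 0.0425] 0.00045
wall -0.016 -0.028 491 [0.6172 0.0425] 0.00014
wall -0.028 -0.045 384 [0.6171 0.0427] 0.00018
cap slope [-0.0043  0.0102  0.1893] 3438
False [ 0.5976 -0.0466] [ 0.5797 -0.0221] [0.2521 0.1642] 78.15 171.3
True [ 0.5928 -0.0512] [ 0.5938 -0.054 ] [0.0756 0.0597] 52.36 65.8
floor [0.62930703 0.03731827 0.04538378] 832
```

View pics/w9.png

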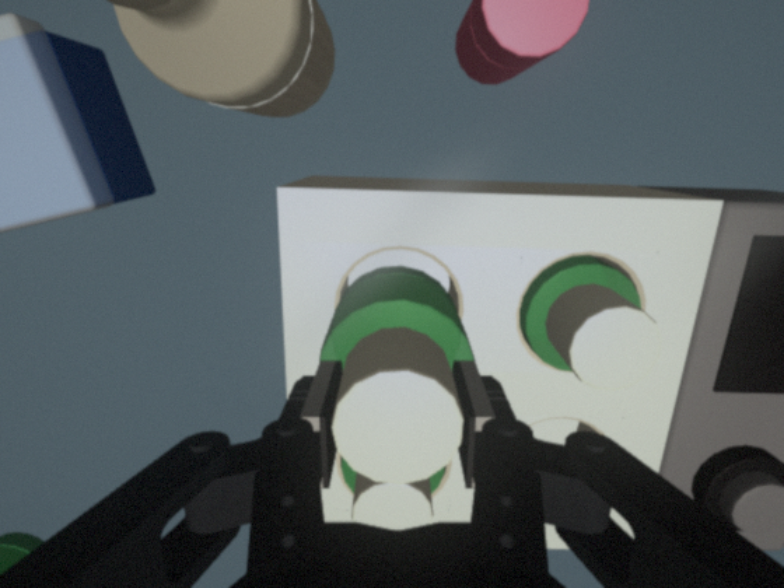

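```bash
cat >> h.py <<'E'
def arc(z,c0,R=.0292):
    from scipy.optimize import least_squares
    W=cloud(z); v,u=np.mgrid[0:420,0:560]; m=(W[...,2]<.0865)&(W[...,2]>.04)
    q=onplane(z,np.c_[u[m],v[m]].astype(float),.09)-c0; r=np.hypot(*q.T); k=r<.036; q=q[k]; r=r[k]
    b=np.degrees(np.arctan2(q[:,1],q[:,0]))//5; e=np.array([q[b==i][r[b==i].argmax()] for i in np.unique(b) if (b==i).sum()>4 and -90<i*5+10<90])
    s=least_squares(lambda x:np.hypot(e[:,0]-x[0],e[:,1]-x[1])-R,[0,0],loss='soft_l1',f_scale=.0005); print('arc',(s.x+c0).round(4),len(e),'res',abs(s.fun).mean().round(5))
E
python3 - <<'E'
from h import *
z=load('wrist'); arc(z,np.array([.6187,.0411])); arc(z,np.array([.6187,.0411]),.0287)
E
```

```text
arc [0.619  0.0411] 32 res 0.00019
arc [0.6196 0.041 ] 32 res 9e-05
```

```bash
python3 -m handwheel '[0.012,-0.01,-0.03,0,0,0,0,0,-0.03,0,0,0,0,0,-0.03,0,0,0,0,0,-0.02,0,0,0,0,0,0,0,0,0]'; python3 -m handwheel '[0,0,-0.02,0,0,0,0,0,-0.02,0,0,0,0,0,-0.02,0,0,0,0,0,0,0,0,0]'
```

```text
time: 34.78
eef_pos: [0.6199, 0.0402, 0.1644]
tcp_rot: [0.996, -0.088, -0.001, -0.0]
contact_force: [-0.8, 0.3, -2.6]
opening: 0.431
finger_force: 41.1
time: 35.12
eef_pos: [0.6215, 0.04, 0.1633]
tcp_rot: [0.996, -0.088, 0.001, 0.0]
contact_force: [-12.2, 1.7, 19.9]
opening: 0.429
finger_force: 43.4
```

```bash
python3 -m handwheel '[0,0,0.06,0,0,0,-0.009,0.004,0.04,0,0,0,0,0,0,0,0,0,0,0,0,0,0,0,0,0,0,0,0,0]'
python3 - <<'E'
from h import *
p=grab('wrist'); z=load('wrist'); s=ctrl.get_state()['eef_pos']; print(s); body(z,s); tilt(z,s); arc(z,np.array([.6187,.0411]))
E
```

```text
time: 35.53
eef_pos: [0.6187, 0.0404, 0.1704]
tcp_rot: [0.996, -0.088, -0.001, 0.0]
contact_force: [-0.2, -0.5, -1.5]
opening: 0.43
finger_force: 41.2
[0.6185816  0.04037304 0.17021597]
wall -0.004 -0.016 653 [0.6195 0.0404] 0.00027
wall -0.016 -0.028 483 [0.6195 0.0405] 0.00014
wall -0.028 -0.045 385 [0.6194 0.0406] 0.00018
cap slope [-0.0006  0.0074  0.1813] 3432
arc [0.619 0.041] 29 res 0.00012
```

```bash
python3 -m handwheel '[-0.004,0.0035,-0.02,0,0,0,0,0,-0.02,0,0,0,0,0,-0.02,0,0,0,0,0,-0.02,0,0,0,0,0,0,0,0,0]'; python3 -m handwheel '[0,0,-0.02,0,0,0,0,0,-0.02,0,0,0,0,0,0,0,0,0]'
```

```text
time: 36.0
eef_pos: [0.6179, 0.0409, 0.1581]
tcp_rot: [0.996, -0.088, -0.001, -0.0]
contact_force: [-0.7, -0.1, -3.8]
opening: 0.431
finger_force: 41.2
time: 36.25
eef_pos: [0.6182, 0.0409, 0.1526]
tcp_rot: [0.996, -0.088, -0.001, 0.0]
contact_force: [0.2, -0.0, -1.7]
opening: 0.429
finger_force: 41.2
```

```bash
python3 -m handwheel '[0,0,-0.05,0,0,0,0,0,-0.05,0,0,0,0,0,-0.05,0,0,0,0,0,-0.05,0,0,0,0,0,-0.025,0,0,0]';python3 -m handwheel '[0,0,0,0,0,0,0,0,0,0,0,0]'; python3 -m handwheel '[0,0,0,0,0,0,0,0,0,0,0,0,0,0,0,0,0,0,0,0,0,0,0,0]' 1;  python3 -m handwheel '[0,0,0.1,0,0,0,0,0,0.25,0,0,0,0,0,0.25,0,0,0,0,0,0.25,0,0,0,0,0,0.03,0,0,0]'; python3 -m handwheel '[-0.1273,0.2325,0,0,0,0,-0.1273,0.2325,0,0,0,0,-0.1273,0.2325,0,0,0,0,-0.1273,0.2325,0,0,0,0,-0.1273,0.2325,0,0,0,0]' >/dev/null;python3 -m handwheel '[-0.1273,0.2325,0,0,0,0,-0.1273,0.2325,0,0,0,0,-0.1273,0.2325,0,0,0,0,-0.1273,0.2325,0,0,0,0,-0.1273,0.2325,0,0,0,0]' >/dev/null;python3 -m handwheel '[0,0,0,0,0,0,0,0,0,0,0,0,0,0,0,0,0,0]'
python3 - <<'E'
from h import *
p=grab('wrist'); z=load('wrist'); print(ctrl.get_state()['eef_pos'])
for o in top_rect(z,.0845,(.4283,.3893),.05,.006): print('pot',*o)
body(z,[.428,.3893,.08])
p=grab('top'); z=load('top'); W=cloud(z); cv2.imwrite('pics/t2.png',cv2.resize(p,(784,588)))
for c in ((.5986,-.0448),(.532,.0585),(.6165,.041)):m=np.hypot(W[...,0]-c[0],W[...,1]-c[1])<.012; print('seated',np.median(W[m][:,2]))
E
```

```text
time: 36.67
eef_pos: [0.6179, 0.0411, 0.1185]
tcp_rot: [0.996, -0.088, -0.001, -0.0]
contact_force: [-3.4, -0.1, 14.9]
opening: 0.431
finger_force: 42.7
time: 36.83
eef_pos: [0.6186, 0.0409, 0.1193]
tcp_rot: [0.996, -0.088, -0.0, -0.0]
contact_force: [-0.7, 0.1, -2.3]
opening: 0.431
finger_force: 41.1
time: 37.17
eef_pos: [0.6189, 0.0409, 0.1202]
tcp_rot: [0.996, -0.088, 0.001, -0.0]
contact_force: [-0.8, -0.1, -0.9]
opening: 0.969
finger_force: 0.0
time: 37.58
eef_pos: [0.6222, 0.0407, 0.2616]
tcp_rot: [0.996, -0.088, 0.008, 0.0]
contact_force: [1.6, 0.9, 1.9]
opening: 0.995
finger_force: 0.0
time: 38.67
eef_pos: [0.4275, 0.3897, 0.2517]
tcp_rot: [0.996, -0.088, 0.0, 0.0]
contact_force: [0.8, 0.1, -0.6]
opening: 0.998
finger_force: 0.0
[0.42800573 0.38912144 0.25169912]
pot False [0.4277 0.39  ] [0.4279 0.3899] [0.0364 0.0374] 79.95 36.8
wall -0.004 -0.016 577 [0.4206 0.3914] 0.00293
wall -0.016 -0.028 386 [0.4244 0.3907] 0.00284
wall -0.028 -0.045 95 [0.4265 0.3902] 0.00012
seated 0.13023611975864055
seated 0.13021065002148297
seated 0.12937010264653423
```

```bash
python3 -m handwheel '[-0.012,0.005,-0.25,0,0,0,0,0,-0.25,0,0,0,0,0,-0.25,0,0,0,0,0,-0.2,0,0,0,0,0,-0.1,0,0,0]' >/dev/null; python3 -m handwheel '[0,0,-0.09,0,0,0,0,0,-0.065,0,0,0,0,0,0,0,0,0,0,0,0,0,0,0]';  python3 -m handwheel '[0,0,0,0,0,0,0,0,0,0,0,0,0,0,0,0,0,0,0,0,0,0,0,0,0,0,0,0,0,0]' 0 40;python3 -m handwheel '[0,0,0,0,0,0,0,0,0,0,0,0]';  python3 -m handwheel '[0,0,0.1,0,0,0,0,0,0.23,0,0,0,0,0,0.25,0,0,0,0,0,0.25,0,0,0,0,0,0.1,0,0,0]' >/dev/null; python3 -m handwheel '[0,0,0,0,0,0,0,0,0,0,0,0]'
```

```text
time: 39.52
eef_pos: [0.4266, 0.3903, 0.0715]
tcp_rot: [0.996, -0.089, 0.0, -0.0]
contact_force: [0.0, 0.3, 0.4]
opening: 1.005
finger_force: 0.0
time: 39.93
eef_pos: [0.4262, 0.3907, 0.0721]
tcp_rot: [0.996, -0.088, 0.001, -0.0]
contact_force: [-0.1, -1.2, 3.2]
opening: 0.432
finger_force: 40.1
time: 40.1
eef_pos: [0.4263, 0.3907, 0.0721]
tcp_rot: [0.996, -0.088, 0.001, -0.0]
contact_force: [-1.0, -1.8, 6.8]
opening: 0.429
finger_force: 40.1
time: 40.68
eef_pos: [0.4256, 0.3904, 0.2101]
tcp_rot: [0.996, -0.088, 0.0, -0.0]
contact_force: [0.1, -1.0, -3.0]
opening: 0.434
finger_force: 40.8
```

```bash
python3 -m handwheel '[0.0545,-0.2527,0.03,0,0,0,0.0545,-0.2527,0.03,0,0,0,0.0545,-0.2527,0.03,0,0,0,0.0545,-0.2527,0.03,0,0,0,0.0545,-0.2527,0,0,0,0]' >/dev/null; python3 -m handwheel '[0.0545,-0.2527,0,0,0,0,0.0545,-0.2527,0,0,0,0,0.0545,-0.2527,0,0,0,0,0.0545,-0.2527,0,0,0,0,0.0545,-0.2527,0,0,0,0]'>/dev/null; python3 -m handwheel '[0.0545,-0.2527,0,0,0,0,0,0,-0.15,0,0,0,0,0,-0.15,0,0,0,0,0,-0.06,0,0,0,0,0,0,0,0,0]'; python3 -m handwheel '[0,0,0,0,0,0,0,0,0,0,0,0]'
python3 - <<'E'
from h import *
p=grab('wrist'); z=load('wrist'); s=ctrl.get_state()['eef_pos']; print(s); body(z,s); tilt(z,s); arc(z,np.array([.516,-.027])); arc(z,np.array([.516,-.027]),.0287)
cv2.imwrite('pics/w10.png',cv2.resize(p,(784,588)))
E
```

```text
time: 41.93
eef_pos: [0.5119, -0.0257, 0.1683]
tcp_rot: [0.996, -0.088, -0.006, -0.001]
contact_force: [-0.8, -0.3, -2.3]
opening: 0.431
finger_force: 41.3
time: 42.1
eef_pos: [0.5159, -0.0261, 0.1747]
tcp_rot: [0.996, -0.088, 0.0, 0.0]
contact_force: [-0.5, 0.6, -1.4]
opening: 0.438
finger_force: 41.3
[ 0.51634032 -0.02615219  0.17537139]
wall -0.004 -0.016 630 [ 0.516  -0.0264] 0.0002
wall -0.016 -0.028 477 [ 0.516  -0.0265] 0.00015
wall -0.028 -0.045 340 [ 0.5159 -0.0265] 0.00018
cap slope [-0.0016 -0.0074  0.187 ] 3500
arc [ 0.5149 -0.0271] 29 res 0.00016
arc [ 0.5155 -0.0273] 29 res 0.00011
```

View pics/w10.png

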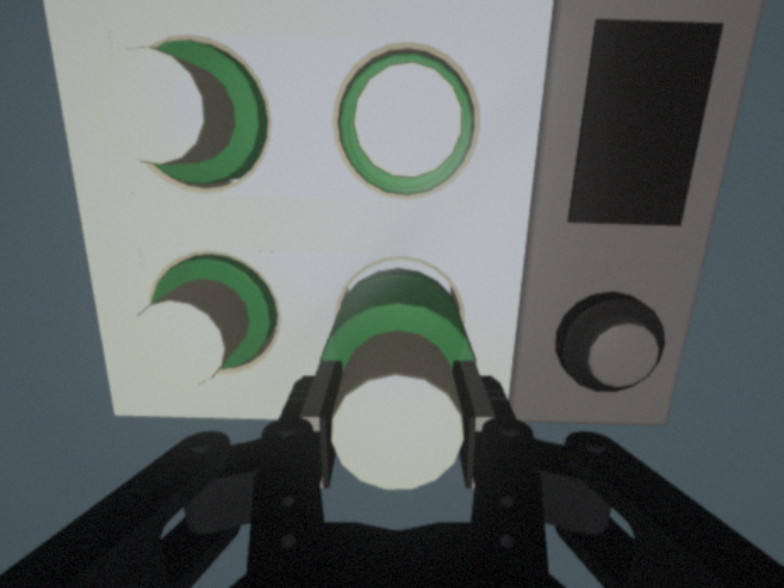

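Three pots are seated, and pot D is over the last well, with its rim visible at (400,262).

```bash
python3 -m handwheel '[-0.0073,-0.004,-0.03,0,0,0,0,0,-0.03,0,0,0,0,0,-0.02,0,0,0,0,0,-0.02,0,0,0,0,0,0,0,0,0]'; python3 -m handwheel '[0,0,-0.02,0,0,0,0,0,-0.02,0,0,0,0,0,0,0,0,0]'
```

```text
time: 42.57
eef_pos: [0.5141, -0.027, 0.1586]
tcp_rot: [0.996, -0.088, -0.001, -0.0]
contact_force: [-0.6, -0.7, -2.1]
opening: 0.432
finger_force: 41.3
time: 42.82
eef_pos: [0.5142, -0.0271, 0.1527]
tcp_rot: [0.996, -0.088, -0.001, -0.0]
contact_force: [0.4, 0.3, -1.9]
opening: 0.434
finger_force: 41.3
```

```bash
python3 -m handwheel '[0,0,-0.05,0,0,0,0,0,-0.05,0,0,0,0,0,-0.05,0,0,0,0,0,-0.05,0,0,0,0,0,-0.025,0,0,0]';python3 -m handwheel '[0,0,0,0,0,0,0,0,0,0,0,0]'; python3 -m handwheel '[0,0,0,0,0,0,0,0,0,0,0,0,0,0,0,0,0,0,0,0,0,0,0,0]' 1;  python3 -m handwheel '[0,0,0.1,0,0,0,0,0,0.25,0,0,0,0,0,0.25,0,0,0,0,0,0.25,0,0,0,0,0,0.03,0,0,0]'; python3 -m handwheel '[0,-0.2,0,0,0,0,-0.03,-0.2,0,0,0,0,-0.05,-0.2,0,0,0,0,0,0,0,0,0,0,0,0,0,0,0,0]' 0
python3 - <<'E'
from h import *
p=grab('wrist'); z=load('wrist'); print(ctrl.get_state()['eef_pos'])
cv2.imwrite('pics/w11.png',cv2.resize(p,(784,588)))
for o in top_rect(z,.114,(.49,-.1214),.03,.003): print('b',*o)
W=cloud(z); m=np.hypot(W[...,0]-.49,W[...,1]+.1214)<.008; print(np.median(W[m][:,2]))
p=grab('top'); z=load('top'); W=cloud(z)
for c in ((.5986,-.0448),(.532,.0585),(.6165,.041),(.513,-.0265),(.442,-.355),(.5285,-.37)):m=np.hypot(W[...,0]-c[0],W[...,1]-c[1])<.012; print('seated',np.median(W[m][:,2]))
E
```

```text
time: 43.23
eef_pos: [0.5137, -0.027, 0.1178]
tcp_rot: [0.996, -0.088, -0.001, -0.0]
contact_force: [-0.7, -0.6, -2.1]
opening: 0.434
finger_force: 41.4
time: 43.4
eef_pos: [0.5144, -0.0271, 0.1192]
tcp_rot: [0.996, -0.088, -0.0, -0.0]
contact_force: [0.8, 0.2, -1.8]
opening: 0.432
finger_force: 41.4
time: 43.73
eef_pos: [0.5152, -0.0273, 0.1205]
tcp_rot: [0.996, -0.088, 0.001, 0.0]
contact_force: [0.2, -0.3, -0.7]
opening: 0.969
finger_force: 0.0
time: 44.15
eef_pos: [0.5183, -0.028, 0.2608]
tcp_rot: [0.996, -0.088, 0.007, 0.001]
contact_force: [0.8, 0.5, 1.8]
opening: 0.999
finger_force: 0.0
time: 44.57
eef_pos: [0.5025, -0.1184, 0.2519]
tcp_rot: [0.996, -0.09, 0.0, -0.0]
contact_force: [-0.0, -0.1, 0.4]
opening: 0.301
finger_force: 0.0
[ 0.50260221 -0.11743041  0.25183012]
b False [ 0.4901 -0.1225] [ 0.4901 -0.1226] [0.0297 0.0295] 32.78 29.1
0.11237059312370525
seated 0.12999330259755523
seated 0.13034206157602213
seated 0.12938101231016338
seated 0.12917452174823452
seated 0.1058267354656022
seated 0.10554056063716179
```

View pics/w11.png

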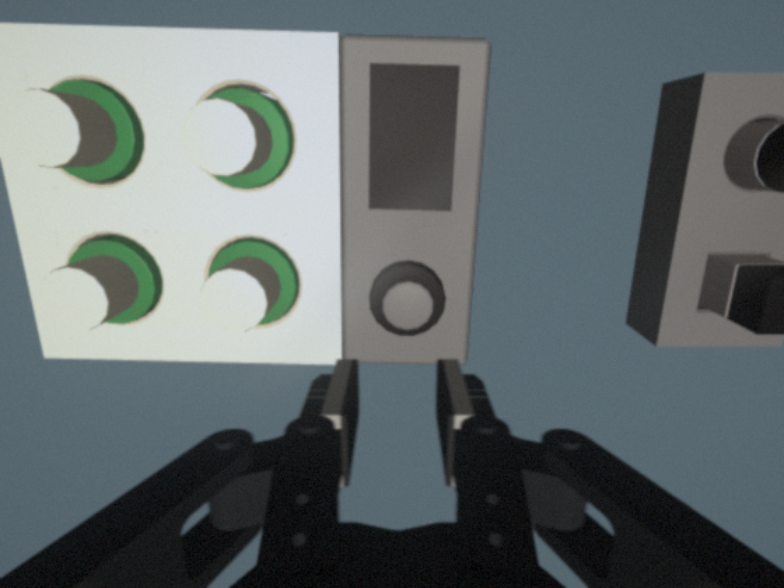

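All six are seated: pot cap tops are at about 0.130 m and the standards at about 0.106 m. The button is at (407,303) in the picture. Now I press it with the fingers shut.

```bash
python3 -m handwheel '[-0.091,-0.031,-0.1,0,0,0,0,0,-0.2,0,0,0,0,0,-0.2,0,0,0,0,0,-0.15,0,0,0,0,0,-0.06,0,0,0]' 0 >/dev/null;python3 -m handwheel '[0,0,0,0,0,0,0,0,0,0,0,0]'; python3 -m handwheel '[0,0,-0.02,0,0,0,0,0,-0.02,0,0,0,0,0,-0.01,0,0,0,0,0,0,0,0,0]'
```

```text
time: 45.25
eef_pos: [0.4895, -0.1213, 0.1457]
tcp_rot: [0.996, -0.088, 0.0, 0.0]
contact_force: [-1.0, 0.3, -0.6]
opening: 0.003
finger_force: 0.0
time: 45.58
eef_pos: [0.4892, -0.1219, 0.1381]
tcp_rot: [0.996, -0.088, 0.0, 0.0]
contact_force: [0.4, -0.3, 0.7]
opening: -0.003
finger_force: 0.0
```

```bash
python3 -m handwheel '[0,0,-0.02,0,0,0,0,0,-0.02,0,0,0,0,0,-0.02,0,0,0,0,0,0,0,0,0]'; python3 -m handwheel '[0,0,-0.02,0,0,0,0,0,-0.01,0,0,0,0,0,0,0,0,0]'
```

```text
time: 45.92
eef_pos: [0.4891, -0.1219, 0.1286]
tcp_rot: [0.996, -0.088, 0.0, 0.0]
contact_force: [-0.8, 0.2, 2.0]
opening: 0.002
finger_force: 1.4
time: 46.17
eef_pos: [0.4893, -0.122, 0.125]
tcp_rot: [0.996, -0.088, 0.0, 0.0]
contact_force: [-1.2, 0.3, 6.0]
opening: 0.005
finger_force: 3.2
```

```bash
python3 -m handwheel '[0,0,-0.015,0,0,0,0,0,0,0,0,0,0,0,0,0,0,0]'; python3 -m handwheel '[0,0,0,0,0,0]'; python3 -m handwheel '[0,0,0.05,0,0,0,0,0,0.15,0,0,0,0,0,0.25,0,0,0,0,0,0.25,0,0,0,0,0,0.25,0,0,0]'; python3 -m handwheel '[0,0,0,0,0,0,0,0,0,0,0,0,0,0,0,0,0,0,0,0,0,0,0,0]'
python3 - <<'E'
from h import *
z=(grab('wrist'),load('wrist'))[1]; W=cloud(z); m=np.hypot(W[...,0]-.49,W[...,1]+.1225)<.008; print('button',np.median(W[m][:,2]))
p=grab('top'); z=load('top'); W=cloud(z); print(ctrl.get_state()['time'],ctrl.get_state()['contact_force'])
for c in ((.5986,-.0448),(.532,.0585),(.6165,.041),(.513,-.0265),(.442,-.355),(.5285,-.37)):m=np.hypot(W[...,0]-c[0],W[...,1]-c[1])<.012; print('seated',np.median(W[m][:,2]))
E
```

```text
time: 46.42
eef_pos: [0.4894, -0.122, 0.1248]
tcp_rot: [0.996, -0.088, -0.0, 0.0]
contact_force: [-6.9, 3.1, 16.2]
opening: -0.004
finger_force: 8.3
time: 46.5
eef_pos: [0.4894, -0.122, 0.1248]
tcp_rot: [0.996, -0.088, -0.0, 0.0]
contact_force: [-7.2, 2.8, 16.2]
opening: -0.0
finger_force: 8.2
time: 46.92
eef_pos: [0.4883, -0.1215, 0.2649]
tcp_rot: [0.996, -0.088, -0.001, -0.0]
contact_force: [0.1, -0.2, 0.1]
opening: -0.001
finger_force: 0.0
time: 47.25
eef_pos: [0.4879, -0.1213, 0.262]
tcp_rot: [0.996, -0.088, -0.002, -0.001]
contact_force: [0.5, -0.4, 0.2]
opening: -0.004
finger_force: 0.0
button 0.2849489302868715
47.35 [ 1.00710021  0.75617616 -0.08502582]
seated 0.12941945277389982
seated 0.12987867668614883
seated 0.12951099324501086
seated 0.1299075675559236
seated 0.10609179287064305
seated 0.10588609154994845
```

The button bottomed out at a hard stop with 16 N and was released. Everything is still seated, so I'm handing the job in.

```bash
python3 -c "
from plant import ctrl
print(ctrl.sign_off())"
```

```text
the job is handed in; nothing more can be done
None
```

I put both standards in their own slots and all four pots in wells, then pressed the start button to its stop, let it go and handed the job in at about 47 s; heights checked out just before, but the camera's view of the button coming back up was blocked and no verdict came back.

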